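# Free the stuck head of a paper trimmer and run it home

## Task

Put the craft-room paper trimmer in order: first take the closed craft knife off its board, out of the cutting head's way, and lay it in the open wooden tray. Then free the cutting head, stuck in dried glue near one end of the rail, run it towards the other end and ease it gently up against the rubber end stop hidden inside the rail, so that it rests there when you let go. Leave the other things on the table where they are.

Things in the scene. Friction and masses are not known exactly. Their poses are not given: they have to be found in the camera images.
- trimmer: Fixed paper trimmer: grey board 230 x 420 mm, its top 18 mm above the table. Origin: centre of its underside. Its y axis runs along the rail, the way the head has to go (to the robot's left); its x points away from the robot. Rail along y at x = -70 mm, between two black end housings (62 x 30 mm, tops 66 mm above the table) whose inner faces are at y = -185 and +185 mm.
- rail_mid (a point): Middle of the rail's top face, 46 mm above the table; axes as the trimmer's. The rail is a closed aluminium bar 30 mm wide. A rubber end stop is clamped inside it, out of sight, set anew each time: it halts the head with the head's centre anywhere from 60 to 120 mm along +y of this point. Its rubber yields about 1 mm for every 3 to 4 N; 3 to 7 N against it is a good touch, over 15 N is ramming.
- head: Cutting head, slides along the rail only. Origin mid-length on the rail's line, 18 mm above the table. Grey body 62 mm across, 84 mm long, top 72 mm above the table; towards the board it reaches 37 mm from the rail's line. Starts at y = -135 to -105 mm of the trimmer, stuck in dried glue: it gives no more than 3 to 7 mm until a push of 8 to 16 N along the rail breaks it free, suddenly.
- head_grip (a point): Centre of the black hand grip on top of the cutting head: an upright block 26 mm wide across the rail, 56 mm long along it, 34 mm high; this point is 88 mm above the table, the grip's top 105 mm, its foot on the grey body at 72 mm. Axes as the trimmer's. Free of the glue, the head slides with about 3 N and stays where it is left.
- knife_mid (a point): Centre (half-way up) of the closed flat craft knife, 150 x 22 x 14 mm, 70 g, x along its length. It lies flat on the trimmer's board (this point 25 mm above the table), roughly across the rail's direction, one end in the head's path close beside the rail.
- tray: Fixed open wooden tray, 250 (x) x 170 (y) x 40 mm high, walls 6 mm, inner floor 6 mm above the table. Origin at the centre of its underside. One marker pen (16 mm thick, 132 mm long) lies in it along the side at y = +55 mm; the rest is empty.
- marker: Bystander: black marker pen, 132 x 16 mm, lying in the tray along its x; origin at the middle of its underside.
- eraser: Bystander: white eraser 42 x 22 x 12 mm on the trimmer's board, in a corner away from the rail. Origin at its underside.
- paint_pot: Bystander: small round paint pot with white cap, 56 mm in diameter, 75 mm high, to the robot's right. Origin at its underside.
Mind the look-alikes: they are no part of the job. Leave any red or yellow look-alike of the part that bears knife_mid alone.

How it is judged (in metres and radians):
On the way, in this order (a step that is already met when the one before it is completed fails the run):
1. the craft knife lies in the tray (x of knife_mid in the frame of tray between -0.12 and 0.12 m and y of knife_mid in the frame of tray between -0.08 and 0.08 m and z of knife_mid in the frame of tray below 0.035 m and contact force between the fingers and knife below 0.1 N), for 0.3 s.
2. the cutting head has broken free of the dried glue (distance of head_grip from where it was at the start of the episode above 0.03 m), for 0.05 s.
3. the cutting head touches its end stop (horizontal distance between head_grip and stop_c0 below 0.0325 m), for 0.1 s.
At the end, for the whole second after the job is handed in: The cutting head rests, let go, against the rubber end stop inside the rail (no more than 2.5 mm short of it), and the craft knife lies still inside the tray (its centre within the tray's walls and below 35 mm) (horizontal distance between head_grip and stop_c0 below 0.0325 m and linear speed of head below 0.01 m/s and x of knife_mid in the frame of tray between -0.12 and 0.12 m and y of knife_mid in the frame of tray between -0.08 and 0.08 m and z of knife_mid in the frame of tray below 0.035 m and linear speed of knife below 0.02 m/s); the robot touches nothing.
It fails at once if the head was rammed against its end stop (more than 15 N) (contact force between buffer_c0 and head above 15 N).
It fails at once if the knife was dropped or thrown (falling free faster than 1 m/s) (linear speed of knife above 1 m/s and contact force between the fingers and knife below 0.05 N).
It fails at once if a bystander was moved by more than 30 mm (distance of any of eraser, glue_stick_c0, brush_jar_c0, paint_pot, tape_roll_c0, paper_plate_c0, scissors_c0 from where it was at the start of the episode above 0.03 m or distance of marker from where it was at the start of the episode above 0.06 m).
It also fails if it takes over 70 s, if anything falls off the work surface, if the arm or the gripper's body presses on something with over 40 N, if the wrist force passes 120 N, or if a joint passes its speed limit or range.

## Robot

A 6-joint arm with a two-finger parallel gripper is mounted at the origin on the work surface. World frame = base frame: x ahead of the robot, y to its left, z up, the work surface at z = 0. Lengths are in m, angles in degrees, forces in N, time in s.
With the tool pointing down it reaches from about 0.35 to 0.875 m from the base axis. Payload 4.2 kg.
Tool frame: the origin (TCP) lies on the centre line of the jaws, within the pads' length; the fingertips stand 11 mm ahead of it and the grasp point (between the pads) lies 8 mm behind it; y points along the fingers, z is the direction in which the jaws open and shut, and the axes are right-handed (so a half turn about y gives the same grasp; the last joint's range is limited). The gripper opens to 87 mm and grips with 3 to 60 N. Pads are 19 mm wide; open, the fingers measure 117 mm over their backs; the gripper's body (75 mm by 190 mm) begins 51 mm behind the grasp point.
Start: joints at [-56.402, 22.042, 0.453, 0, -68.411, -14.817], TCP at [0.201, -0.592, 0.206] pointing down, gripper open.
Joint ranges: [-179.83, 179.83], [-69.29, 118.12], [-61.27, 80.66], [-181.25, 117.63], [-171.15, -9.14], [-177.46, 177.46]. Speed limits (degrees/s): [159.86, 159.86, 180, 180, 180, 180].

## Interface

Orientations are given as a 3x3 rotation matrix whose columns are the frame's x, y, z axes.
In Python, from station import r, optics gives the robot as it stands. The module is installed in compiled form; this text tells all that it offers.
- The arm moves only by the tool step_arm, never from a script. Its argument "moves" is a list that holds one entry, the list of rows, each a list of 7 numbers: the turn, a rotation vector about the tool's x, y, z in rad, then the shift along the tool's x, y, z in cm, then the opening in per cent of the stroke, from 0 (shut) to 100 (fully open). A call has exactly 5 rows; each row is the pose to reach, as a shift and turn from the pose commanded when the call began, along the tool's axes at that moment; what a row does not reach only later rows make up. A row lasts 1/12 s, in which the tool goes at most 41.7 mm and 7.16 degrees, less where a joint would pass 70% of its speed; a pose out of reach is approached as far as the arm can. A call with a gripper value outside its range is refused whole. The fingers move at their own pace and stop on an object; the grip force is fixed at half the most. Time passes only in rows, so rows that repeat a pose let the fingers close, or fill a call up. It gives the time, the measured TCP pose, the force and the opening at its end, in the units of the state.
- r.sense(): the state, without advancing time (a new reading comes with each control period).
- optics.capture(name): name is "scene" or "top"; returns a dict with "image" (384x512x3 uint8, red, green, blue), "fov_y" (degrees; the focal length in pixels is half the picture's height over the tangent of half this angle, whatever the lens; pixels are square), "cx", "cy" (the principal point, pixels), "cam_to_world" (4x4, takes a point from camera to world coordinates). Camera axes: x right, y down, z forward; pixel columns grow to the right and rows downward; lengths in m; the calibration is good to about 2 mm. A picture is of the moment at which its call begins. There is no depth.
- r.finish_job(): hands the job in, once; it reports no verdict.
The state is a dict: "time_s": time; "joints": joint angles; "joint_velocities": joint speeds; "effort": joint torques, N m; "tcp_pos": TCP position; "ee_rot": TCP orientation; "wrist_force": force on the tool from outside, world axes, zero at the start; "moment": the same for the moment, N m; "gripper_width": opening from 0.0 (shut) to 1.0 (fully open).
Only numpy, scipy, OpenCV 4.12 (cv2) and the standard library are available. Lean on these libraries where they do the work, as an engineer would, in place of code of your own. Each camera call takes 0.05 s, during which the arm holds its last target.

## Working session

There is one attempt and no reset: what is moved stays moved. The work goes in short steps, Python scripts to look and compute and a tool call to move; the robot and the scene stay as the last step left them, time stands still between calls to the robot, and variables do not carry over. Pictures are saved under pics/ and viewed, and the job is handed in when it is done.

Besides the shell and the picture viewer there is one more tool, called after "Emit:" by a JSON object that holds its "api" and its "payload", one argument or row to a line. step_arm: Moves the arm, as the interface text tells. Its arguments: {"type":"object","properties":{"moves":{"type":"array"}},"required":["moves"]}

```bash
mkdir -p pics; ls
python3 - <<'E'
from station import r, optics
import cv2, numpy as np
s=r.sense()
for k,v in s.items(): print(k,np.round(v,4).tolist())
for n in ("scene","top"):
    c=optics.capture(n)
    cv2.imwrite(f"pics/{n}0.png",cv2.resize(c["image"][:,:,::-1],(800,600),interpolation=cv2.INTER_CUBIC))
    cv2.imwrite(f"raw_{n}0.png",c["image"][:,:,::-1])
    print(n,c["fov_y"],c["cx"],c["cy"],np.round(c["cam_to_world"],4).tolist(), [k for k in c])
    np.savez(f"cal_{n}.npz",fov=c["fov_y"],cx=c["cx"],cy=c["cy"],T=c["cam_to_world"])
E
```

```text
pics
time_s 0.0
joints [-56.4022, 22.0916, 0.3805, -0.0293, -68.4114, -14.8177]
joint_velocities [-0.0357, -0.0227, -0.0639, 0.0645, 0.0722, -0.0499]
effort [-0.002, -39.0668, 18.7402, 4.2199, 0.0109, -0.0002]
tcp_pos [0.201, -0.5911, 0.2048]
ee_rot [[0.9468, -0.0008, -0.3218], [0.3218, 0.002, 0.9468], [-0.0001, -1.0, 0.0022]]
wrist_force [0.0146, -0.3705, -0.5834]
moment [0.0373, 0.0241, 0.016]
gripper_width 1.0
scene 43.8989264456087 252.23496052999803 188.85837412692362 [[0.0585, 0.7801, -0.6229, 1.4724], [0.9982, -0.0401, 0.0436, -0.0591], [0.0091, -0.6243, -0.7811, 1.2908], [0.0, 0.0, 0.0, 1.0]] ['image', 'fov_y', 'cx', 'cy', 'cam_to_world']
top 42.26775842127128 256.02755810987196 188.5921236887202 [[0.011, -0.9912, 0.1318, 0.3507], [-0.9999, -0.0117, -0.0045, 0.0249], [0.006, -0.1318, -0.9913, 1.4296], [0.0, 0.0, 0.0, 1.0]] ['image', 'fov_y', 'cx', 'cy', 'cam_to_world']
```

View pics/scene0.png

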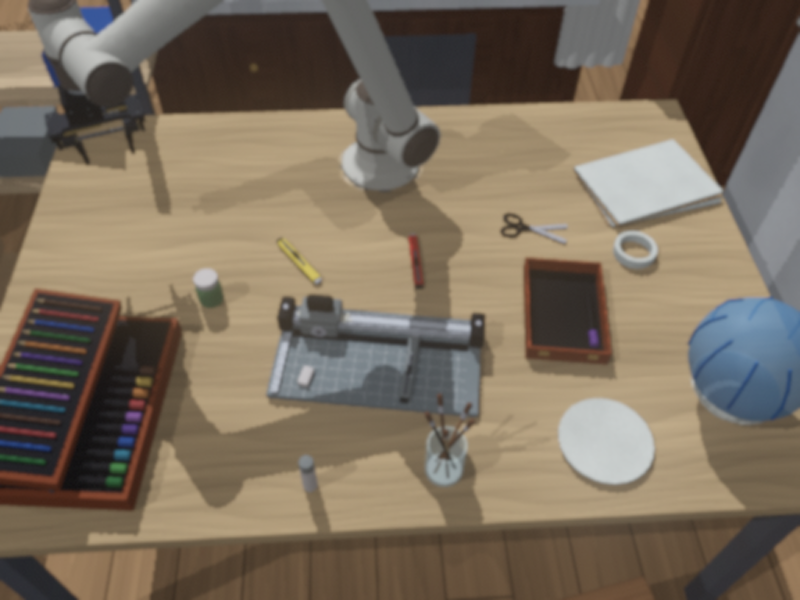

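View pics/top0.png

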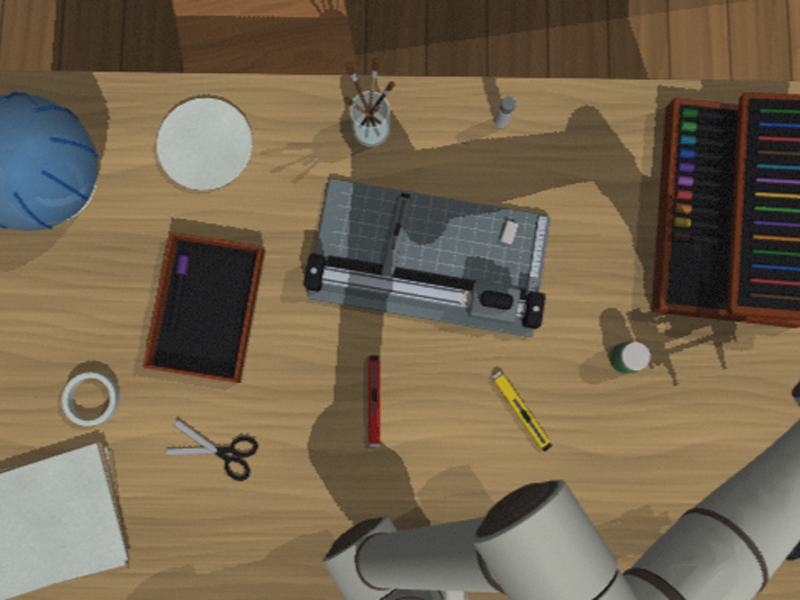

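The top view shows the dark grey knife on the board at about (398,235), the cutting head with its grip at (496,299), the end housings at (314,272) and (534,309), and the tray at (205,308). The look-alikes are the red one at (374,400) and the yellow one at (521,410), both on the table. The dark one fits, because it lies on the board across the rail's direction with one end beside the rail. I'll confirm that with an enlarged crop.

```bash
cat > h.py <<'E'
import numpy as np, cv2
def cal(n):
    d=np.load(f"cal_{n}.npz"); f=192/np.tan(np.radians(float(d["fov"]))/2)
    return f,float(d["cx"]),float(d["cy"]),d["T"]
def ray(n,u,v,z):
    "raw pixel -> world point on plane z"
    f,cx,cy,T=cal(n); d=T[:3,:3]@np.array([(u-cx)/f,(v-cy)/f,1]); o=T[:3,3]
    return o+d*(z-o[2])/d[2]
def proj(n,p):
    f,cx,cy,T=cal(n); q=T[:3,:3].T@(np.array(p)-T[:3,3]); return np.array([cx+f*q[0]/q[2],cy+f*q[1]/q[2]])
def crop(img,x0,y0,x1,y1,k,name):
    cv2.imwrite(name,cv2.resize(img[y0:y1,x0:x1],None,fx=k,fy=k,interpolation=cv2.INTER_CUBIC))
E
python3 - <<'E'
from h import *
t=cv2.imread("raw_top0.png")
crop(t,190,105,360,225,4.7,"pics/ctop.png")
crop(t,85,140,180,255,5,"pics/ctray.png")
s=cv2.imread("raw_scene0.png")
crop(s,165,180,320,275,5,"pics/cscene.png")
E
```

```text
(no output)
```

View pics/ctop.png

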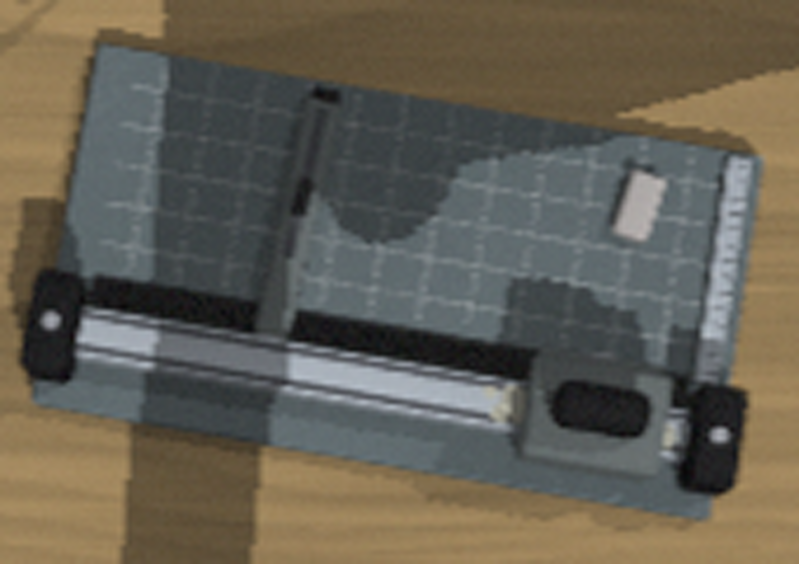

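View pics/cscene.png

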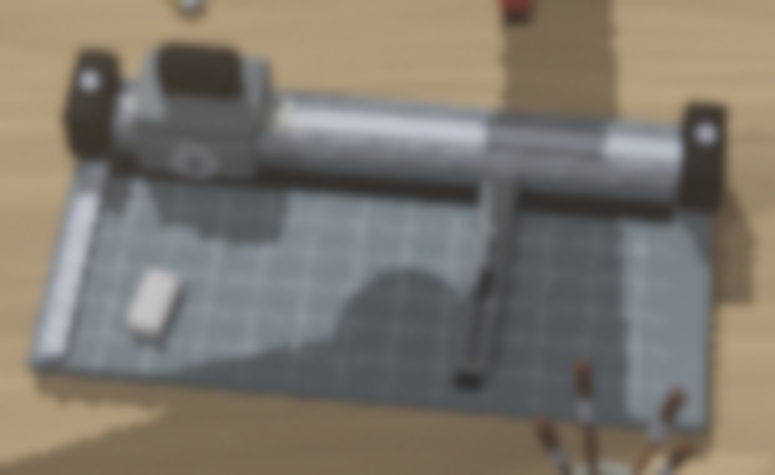

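View pics/ctray.png

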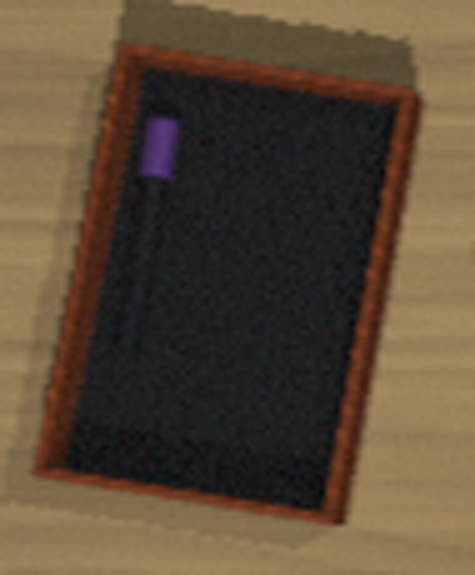

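The crop confirms it. The dark grey knife lies on the board from about (325,93) to (275,330) in the crop, and its near end is beside the rail. Next I'll measure it.

Run:
```python
from h import *
C=lambda u,v:(190+(u+.5)/4.7-.5,105+(v+.5)/4.7-.5)
P=lambda u,v,z:ray("top",*C(u,v),z)
b=[P(*p,.018) for p in [(100,43),(762,155),(710,520),(35,405)]]
for p in b: print(np.round(p,4))
for i in range(4): print("side",np.linalg.norm(b[i]-b[(i+1)%4]).round(4))
c=np.mean(b,0); print("centre",c)
yax=(b[0]-b[1])+(b[3]-b[2]); print("y dir deg",np.degrees(np.arctan2(yax[1],yax[0]))-90)
s1,s2=P(50,321,.066),P(719,435,.066); print("screws",s1,s2,np.linalg.norm(s1-s2), np.degrees(np.arctan2(*(s1-s2)[1::-1]))-90)
f,n=P(326,95,.032),P(274,332,.032); print("knife",f,n,np.linalg.norm(f-n),(f+n)/2,np.degrees(np.arctan2(*(f-n)[1::-1])))
g=P(601,407,.105);print("grip top",g)
Ct=lambda u,v:(85+(u+.5)/5-.5,140+(v+.5)/5-.5)
t=[ray("top",*Ct(*p),.04) for p in [(122,44),(420,95),(343,523),(35,472)]]
for i in range(4): print("trayside",np.linalg.norm(t[i]-t[(i+1)%4]).round(4), t[i].round(4))
print("tray c",np.mean(t,0)); xa=t[0]-t[3]+t[1]-t[2]; print("tray yaw",np.degrees(np.arctan2(xa[1],xa[0])))
m=ray("top",*Ct(160,150),.022);print("marker cap",m)
```

```text
[0.7576 0.1529 0.018 ]
[ 0.6915 -0.2584  0.018 ]
[ 0.4647 -0.2236  0.018 ]
[0.5302 0.1872 0.018 ]
side 0.4166
side 0.2294
side 0.416
side 0.2301
centre [ 0.6110072  -0.03544941  0.018     ]
y dir deg -9.095389354251694
screws [0.57424271 0.17419528 0.066     ] [ 0.51101601 -0.22098394  0.066     ] 0.4002052387790796 -9.08999769517142
knife [0.72249369 0.01208673 0.032     ] [0.5746926  0.04209148 0.032     ] 0.15081594129982834 [0.64859315 0.0270891  0.032     ] -11.475532617648732
grip top [ 0.52177518 -0.14653249  0.105     ]
trayside 0.1727 [0.6461 0.4385 0.04  ]
trayside 0.2447 [0.6186 0.268  0.04  ]
trayside 0.1743 [0.3764 0.3024 0.04  ]
trayside 0.2461 [0.4027 0.4747 0.04  ]
tray c [0.51093107 0.37091141 0.04      ]
tray yaw -8.278594281906074
marker cap [0.58817634 0.41902088 0.022     ]
```

```bash
cat >> h.py <<'E'
def go(p,yaw):
    "print the tool-frame turn (rad) and shift (cm) from here to TCP p, tool x at yaw, y down"
    from station import r
    from scipy.spatial.transform import Rotation as Ro
    s=r.sense(); R=np.array(s["ee_rot"]); q=np.array(s["tcp_pos"]); a=np.radians(yaw)
    G=np.array([[np.cos(a),0,-np.sin(a)],[np.sin(a),0,np.cos(a)],[0,-1,0]])
    print("t",round(s["time_s"],2),"tcp",q.round(4),"turn",Ro.from_matrix(R.T@G).as_rotvec().round(4),"shift cm",(100*R.T@(np.array(p)-q)).round(2),
      "F",np.round(s["wrist_force"],2),"w",round(float(s["gripper_width"]),3))
E
python3 - <<'E'
from h import *
# cross-check knife & grip in scene view
for n,p in dict(kfar=[.7225,.0121,.032],knear=[.5747,.0421,.032],grip=[.5218,-.1465,.105]).items():
    q=proj("scene",p); print(n,"crop px",((q-[165,180]+.5)*5-.5).round(1))
print("brush jar",ray("top",370*.64,125*.64,0), ray("top",375*.64,65*.64,0.15))
go([.6486,.0271,.12],-11.5)
E
```

```text
kfar crop px [464.1 370.7]
knear crop px [495.3 171.7]
grip crop px [196.6  49.7]
brush jar [0.8676844  0.07947532 0.        ] [0.92145382 0.06683183 0.15      ]
t 0.1 tcp [ 0.2011 -0.5912  0.2049] turn [-0.0019  0.5284 -0.0006] shift cm [62.27  8.57 44.12] F [ 0.3  -0.13 -0.49] w 1.001
```

Emit:
{"api": "step_arm", "payload": {
  "moves": [
    [[0, 0.1, 0, 3.4, 0, 2.4, 100], [0, 0.2, 0, 6.8, 0, 4.8, 100], [0, 0.3, 0, 10.2, 0, 7.2, 100], [0, 0.4, 0, 13.6, 0, 9.6, 100], [0, 0.5, 0, 17, 0, 12, 100]]
  ]
}}

```text
time_s: 0.52
tcp_pos: [0.324, -0.4215, 0.2054]
ee_rot: [[0.984, -0.001, 0.177], [-0.177, 0.001, 0.984], [-0.001, -1.0, 0.001]]
wrist_force: [0.8, -0.5, -0.0]
gripper_width: 1.0
```

```bash
python3 -c "
from h import *
go([.6486,.0271,.12],-11.5)"
```

```text
t 0.52 tcp [ 0.324  -0.4215  0.2054] turn [-0.0005  0.0228 -0.0007] shift cm [24.02  8.55 49.89] F [ 0.8  -0.5  -0.05] w 1.0
```

Emit:
{"api": "step_arm", "payload": {
  "moves": [
    [[0, 0.02, 0, 1.8, 0, 3.7, 100], [0, 0.02, 0, 3.6, 0, 7.4, 100], [0, 0.02, 0, 5.4, 0, 11.1, 100], [0, 0.02, 0, 7.2, 0, 14.8, 100], [0, 0.02, 0, 9, 0, 18.5, 100]]
  ]
}}

```text
time_s: 0.93
tcp_pos: [0.4444, -0.2545, 0.2057]
ee_rot: [[0.982, -0.0, 0.191], [-0.191, 0.0, 0.982], [-0.0, -1.0, 0.0]]
wrist_force: [0.5, 0.3, -0.4]
gripper_width: 1.003
```

Emit:
{"api": "step_arm", "payload": {
  "moves": [
    [[0, 0, 0, 1.8, 0, 3.7, 100], [0, 0, 0, 3.6, 0, 7.4, 100], [0, 0, 0, 5.4, 1, 11.1, 100], [0, 0, 0, 7.2, 2, 14.8, 100], [0, 0, 0, 9, 3, 18.5, 100]]
  ]
}}

```text
time_s: 1.35
tcp_pos: [0.567, -0.0917, 0.1758]
ee_rot: [[0.982, -0.0, 0.191], [-0.191, 0.0, 0.982], [-0.0, -1.0, 0.0]]
wrist_force: [0.2, -1.0, -0.1]
gripper_width: 0.999
```

```bash
python3 -c "
from h import *
go([.6486,.0271,.12],-11.5)"
```

```text
t 1.35 tcp [ 0.567  -0.0917  0.1758] turn [-0.0001  0.0088 -0.0002] shift cm [ 5.74  5.58 13.22] F [ 0.16 -0.95 -0.1 ] w 0.999
```

Emit:
{"api": "step_arm", "payload": {
  "moves": [
    [[0, 0.01, 0, 1.4, 1.4, 3.3, 100], [0, 0.01, 0, 2.8, 2.8, 6.6, 100], [0, 0.01, 0, 4.3, 4.2, 9.9, 100], [0, 0.01, 0, 5.2, 5, 12.3, 100], [0, 0.01, 0, 5.2, 5, 12.3, 100]]
  ]
}}

```text
time_s: 1.77
tcp_pos: [0.6417, 0.021, 0.1226]
ee_rot: [[0.98, -0.004, 0.197], [-0.197, -0.0, 0.98], [-0.004, -1.0, -0.001]]
wrist_force: [0.7, -0.5, -0.6]
gripper_width: 0.999
```

```bash
python3 -c "
from h import *
go([.6486,.0271,.034],-11.5)
from station import optics
c=optics.capture('top')['image'][:,:,::-1]
crop(c,190,85,340,205,5,'pics/a1.png')
go([.6486,.0271,.034],-11.5)
"
```

```text
t 1.77 tcp [0.6417 0.021  0.1226] turn [ 0.0011  0.0024 -0.0037] shift cm [0.58 8.86 0.75] F [ 0.69 -0.52 -0.6 ] w 0.999
t 1.82 tcp [0.6408 0.0192 0.1238] turn [ 0.0015  0.0015 -0.0037] shift cm [0.64 8.97 0.95] F [-0.25  0.54  0.27] w 0.999
```

View pics/a1.png

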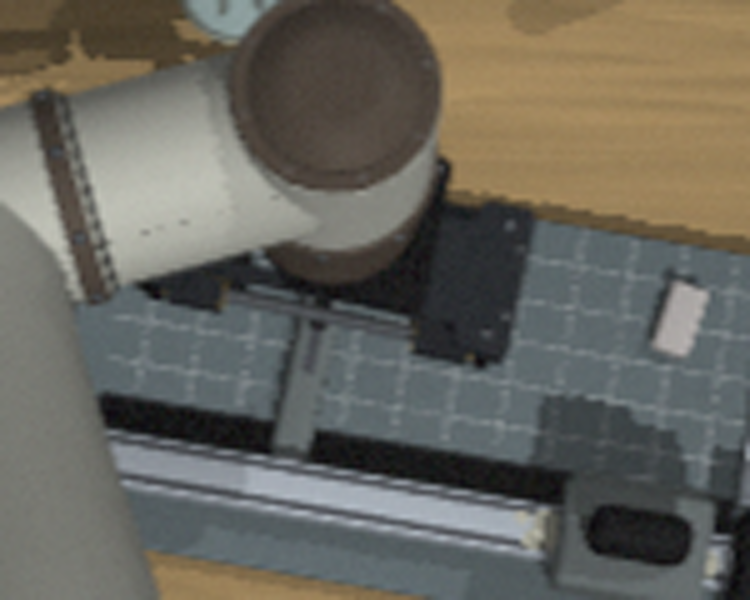

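The gripper straddles the knife squarely, with the knife under its middle at (300,380). Going down.

Emit:
{"api": "step_arm", "payload": {
  "moves": [
    [[0, 0, 0, 0.6, 2, 0.9, 100], [0, 0, 0, 0.6, 4.5, 0.9, 100], [0, 0, 0, 0.6, 7, 0.9, 100], [0, 0, 0, 0.6, 8.2, 0.9, 100], [0, 0, 0, 0.6, 8.4, 0.9, 100]]
  ]
}}

```text
time_s: 2.23
tcp_pos: [0.6462, 0.0235, 0.0396]
ee_rot: [[0.979, -0.006, 0.202], [-0.202, -0.001, 0.979], [-0.006, -1.0, -0.002]]
wrist_force: [0.0, -0.9, 0.4]
gripper_width: 1.001
```

Emit:
{"api": "step_arm", "payload": {
  "moves": [
    [[0, 0, 0, 0, 0, 0, 100], [0, 0, 0, 0, 0, 0, 100], [0, 0, 0, 0, 0, 0, 100], [0, 0, 0, 0, 0, 0, 100], [0, 0, 0, 0, 0, 0, 100]]
  ]
}}

```text
time_s: 2.65
tcp_pos: [0.6493, 0.0248, 0.0436]
ee_rot: [[0.98, 0.002, 0.201], [-0.201, 0.001, 0.98], [0.002, -1.0, 0.001]]
wrist_force: [1.1, 0.1, -0.6]
gripper_width: 1.001
```

```bash
python3 -c "
from h import *
go([.6486,.0271,.0325],-11.5)
"
```

```text
t 2.65 tcp [0.6493 0.0248 0.0436] turn [-0.0009 -0.0014  0.002 ] shift cm [-0.11  1.11  0.21] F [ 1.06  0.07 -0.57] w 1.001
```

Emit:
{"api": "step_arm", "payload": {
  "moves": [
    [[0, 0, 0, 0, 0.4, 0.1, 100], [0, 0, 0, 0, 0.8, 0.2, 100], [0, 0, 0, 0, 1.0, 0.2, 100], [0, 0, 0, 0, 1.0, 0.2, 100], [0, 0, 0, 0, 1.0, 0.2, 100]]
  ]
}}

```text
time_s: 3.07
tcp_pos: [0.6488, 0.0267, 0.0319]
ee_rot: [[0.98, -0.001, 0.201], [-0.201, -0.0, 0.98], [-0.001, -1.0, -0.0]]
wrist_force: [0.5, 0.5, 0.3]
gripper_width: 0.997
```

```bash
python3 -c "
from h import *
go([.6486,.0271,.0325],-11.5)
"
```

```text
t 3.07 tcp [0.6488 0.0267 0.0319] turn [ 0.0004 -0.0014 -0.0007] shift cm [-0.03 -0.06  0.04] F [0.51 0.52 0.33] w 0.997
```

Emit:
{"api": "step_arm", "payload": {
  "moves": [
    [[0, 0, 0, 0, 0, 0, 10], [0, 0, 0, 0, 0, 0, 5], [0, 0, 0, 0, 0, 0, 0], [0, 0, 0, 0, 0, 0, 0], [0, 0, 0, 0, 0, 0, 0]]
  ]
}}

```text
time_s: 3.48
tcp_pos: [0.6491, 0.0267, 0.0324]
ee_rot: [[0.98, 0.0, 0.201], [-0.201, 0.0, 0.98], [0.0, -1.0, 0.0]]
wrist_force: [-0.0, 0.6, 1.4]
gripper_width: 0.708
```

Emit:
{"api": "step_arm", "payload": {
  "moves": [
    [[0, 0, 0, 0, 0, 0, 0], [0, 0, 0, 0, 0, 0, 0], [0, 0, 0, 0, 0, 0, 0], [0, 0, 0, 0, 0, 0, 0], [0, 0, 0, 0, 0, 0, 0]]
  ]
}}

```text
time_s: 3.9
tcp_pos: [0.6491, 0.0267, 0.0323]
ee_rot: [[0.98, -0.0, 0.201], [-0.201, -0.0, 0.98], [-0.0, -1.0, -0.0]]
wrist_force: [0.0, 0.1, 0.3]
gripper_width: 0.324
```

Emit:
{"api": "step_arm", "payload": {
  "moves": [
    [[0, 0, 0, 0, 0, 0, 0], [0, 0, 0, 0, 0, 0, 0], [0, 0, 0, 0, 0, 0, 0], [0, 0, 0, 0, 0, 0, 0], [0, 0, 0, 0, 0, 0, 0]]
  ]
}}

```text
time_s: 4.32
tcp_pos: [0.649, 0.0267, 0.0323]
ee_rot: [[0.98, -0.0, 0.201], [-0.201, 0.0, 0.98], [-0.0, -1.0, 0.0]]
wrist_force: [-0.5, 0.2, -0.5]
gripper_width: 0.018
```

Emit:
{"api": "step_arm", "payload": {
  "moves": [
    [[0, 0, 0, 0, -1, 0, 0], [0, 0, 0, 0, -3, 0, 0], [0, 0, 0, 0, -5, 0, 0], [0, 0, 0, 0, -7, 0, 0], [0, 0, 0, 0, -8, 0, 0]]
  ]
}}

```text
time_s: 4.73
tcp_pos: [0.6507, 0.0269, 0.1161]
ee_rot: [[0.98, 0.005, 0.2], [-0.2, 0.001, 0.98], [0.005, -1.0, 0.002]]
wrist_force: [0.1, 0.2, -0.3]
gripper_width: 0.005
```

```bash
python3 -c "
from h import *
a=np.radians(-8.3); ty=np.array([-np.sin(a),np.cos(a),0]); c=np.array([.511,.371,0])-.025*ty
print(c); go(c+[0,0,.115],-8.3)
"
```

```text
[0.50739109 0.34626186 0.        ]
t 4.73 tcp [0.6507 0.0269 0.1161] turn [-0.0015 -0.0567  0.0051] shift cm [-20.43   0.06  28.42] F [ 0.1   0.22 -0.3 ] w 0.005
```

The jaws closed to about zero, so the grasp missed. I'll look before doing anything else.

```bash
python3 -c "
from h import *
from station import optics
for n,b in (('top',(190,85,340,205)),('scene',(165,160,320,275))):
    c=optics.capture(n)['image'][:,:,::-1]; cv2.imwrite(f'raw_{n}1.png',c)
    crop(c,*b,5,f'pics/b1{n}.png')
"
```

```text
(no output)
```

View pics/b1top.png

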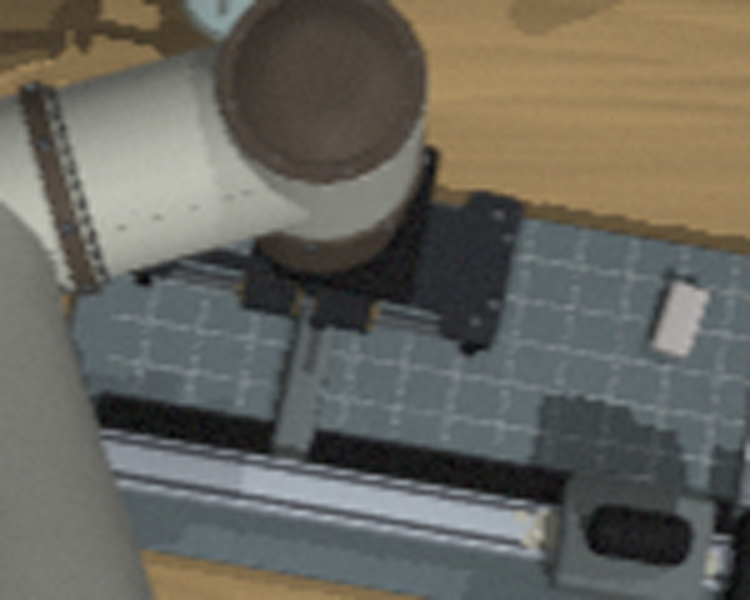

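View pics/b1scene.png

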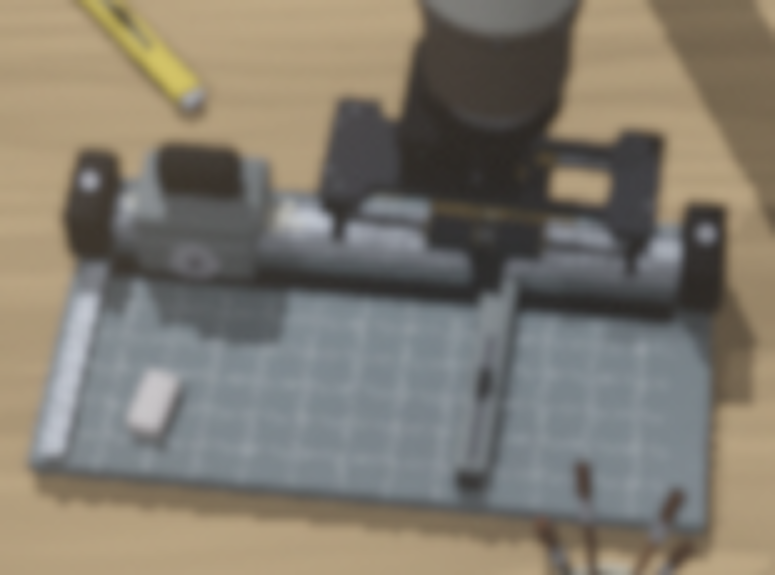

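```bash
python3 -c "
from h import *
from station import r
s=r.sense(); print(s['tcp_pos'],s['gripper_width'],s['joints'])
q=np.array(s['tcp_pos'])
t=cv2.imread('raw_top1.png').copy(); sc=cv2.imread('raw_scene1.png').copy()
K=8
for n,im,b in (('top',t,(235,135,275,175)),('scene',sc,(220,190,310,265))):
    c=cv2.resize(im[b[1]:b[3],b[0]:b[2]],None,fx=K,fy=K,interpolation=cv2.INTER_CUBIC)
    for dz,col in ((-.011,(0,0,255)),(0,(0,255,0)),(.059,(255,0,0))):
        u=(proj(n,q+[0,0,dz])-b[:2]+.5)*K-.5; print(n,dz,u.round(0)); cv2.drawMarker(c,tuple(int(x) for x in u),col,0,10,1)
    cv2.imwrite(f'pics/c_{n}.png',c)
"
```

```text
[0.6505765  0.02698803 0.11527537] 0.004533300458226352 [ 1.65940608e+01  2.84242889e+01 -2.85984766e+00  2.77884815e-02
 -5.83991211e+01 -1.18181212e+02]
top -0.011 [152.  72.]
top 0 [152.  65.]
top 0.059 [152.  24.]
scene -0.011 [333. 248.]
scene 0 [334. 232.]
scene 0.059 [338. 138.]
```

View pics/c_scene.png

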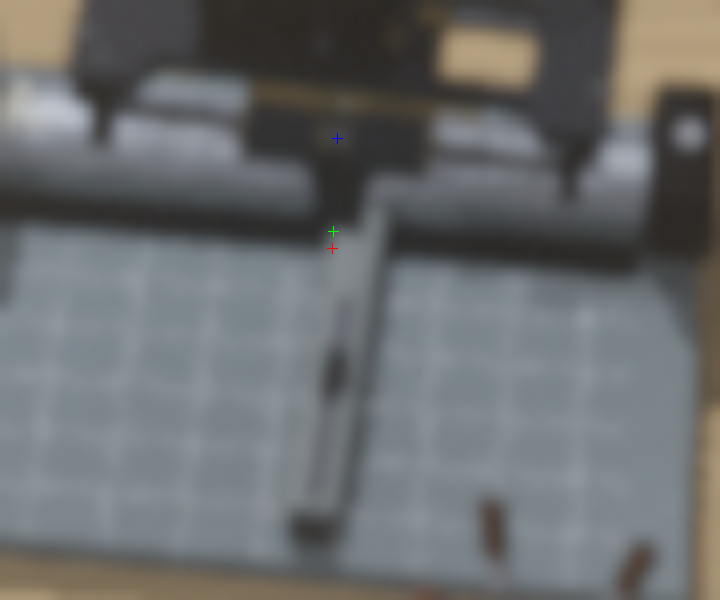

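View pics/c_top.png

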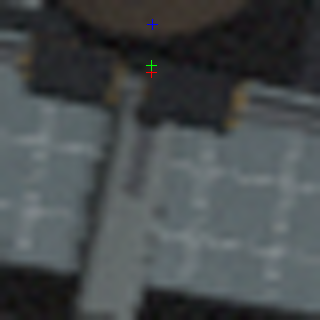

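The knife has not moved. The scene crop shows the real fingertips around row 225, while the tip predicted from the measured TCP is at row 248. So the tips sit about 1 cm higher than computed and passed over the knife. I'll reopen, go down straddling the knife, and find the board by feel.

Emit:
{"api": "step_arm", "payload": {
  "moves": [
    [[0, 0, 0, 0, 0, 0, 100], [0, 0, 0, 0, 0, 0, 100], [0, 0, 0, 0, 0, 0, 100], [0, 0, 0, 0, 0, 0, 100], [0, 0, 0, 0, 0, 0, 100]]
  ]
}}

```text
time_s: 5.25
tcp_pos: [0.6487, 0.0266, 0.1113]
ee_rot: [[0.98, -0.002, 0.201], [-0.201, -0.0, 0.98], [-0.002, -1.0, -0.001]]
wrist_force: [0.4, -0.5, -0.6]
gripper_width: 0.298
```

Emit:
{"api": "step_arm", "payload": {
  "moves": [
    [[0, 0, 0, 0, 0, 0, 100], [0, 0, 0, 0, 0, 0, 100], [0, 0, 0, 0, 1, 0, 100], [0, 0, 0, 0, 2, 0, 100], [0, 0, 0, 0, 3, 0, 100]]
  ]
}}

```text
time_s: 5.67
tcp_pos: [0.6486, 0.0266, 0.0809]
ee_rot: [[0.98, -0.001, 0.201], [-0.201, 0.0, 0.98], [-0.001, -1.0, -0.0]]
wrist_force: [-0.7, 0.2, -0.2]
gripper_width: 0.679
```

Emit:
{"api": "step_arm", "payload": {
  "moves": [
    [[0, 0, 0, 0, 1, 0, 100], [0, 0, 0, 0, 2, 0, 100], [0, 0, 0, 0, 3, 0, 100], [0, 0, 0, 0, 4, 0, 100], [0, 0, 0, 0, 4.5, 0, 100]]
  ]
}}

```text
time_s: 6.08
tcp_pos: [0.6481, 0.0265, 0.0352]
ee_rot: [[0.98, -0.003, 0.201], [-0.201, -0.0, 0.98], [-0.002, -1.0, -0.001]]
wrist_force: [0.0, 0.4, -1.2]
gripper_width: 0.986
```

Emit:
{"api": "step_arm", "payload": {
  "moves": [
    [[0, 0, 0, 0, 0.2, 0, 100], [0, 0, 0, 0, 0.4, 0, 100], [0, 0, 0, 0, 0.4, 0, 100], [0, 0, 0, 0, 0.4, 0, 100], [0, 0, 0, 0, 0.4, 0, 100]]
  ]
}}

```text
time_s: 6.5
tcp_pos: [0.6495, 0.0268, 0.034]
ee_rot: [[0.98, 0.001, 0.201], [-0.201, 0.0, 0.98], [0.001, -1.0, 0.001]]
wrist_force: [0.3, -0.0, 0.4]
gripper_width: 1.001
```

Emit:
{"api": "step_arm", "payload": {
  "moves": [
    [[0, 0, 0, 0, 0.1, 0, 100], [0, 0, 0, 0, 0.2, 0, 100], [0, 0, 0, 0, 0.3, 0, 100], [0, 0, 0, 0, 0.3, 0, 100], [0, 0, 0, 0, 0.3, 0, 100]]
  ]
}}

```text
time_s: 6.92
tcp_pos: [0.649, 0.0267, 0.0302]
ee_rot: [[0.98, -0.0, 0.201], [-0.201, -0.0, 0.98], [-0.0, -1.0, -0.0]]
wrist_force: [1.0, 0.0, 0.5]
gripper_width: 0.999
```

Emit:
{"api": "step_arm", "payload": {
  "moves": [
    [[0, 0, 0, 0, 0.1, 0, 100], [0, 0, 0, 0, 0.2, 0, 100], [0, 0, 0, 0, 0.3, 0, 100], [0, 0, 0, 0, 0.3, 0, 100], [0, 0, 0, 0, 0.3, 0, 100]]
  ]
}}

```text
time_s: 7.33
tcp_pos: [0.6489, 0.0267, 0.0272]
ee_rot: [[0.98, -0.0, 0.201], [-0.201, -0.0, 0.98], [-0.0, -1.0, -0.0]]
wrist_force: [0.1, -0.8, -0.9]
gripper_width: 1.004
```

Emit:
{"api": "step_arm", "payload": {
  "moves": [
    [[0, 0, 0, 0, 0.1, 0, 100], [0, 0, 0, 0, 0.2, 0, 100], [0, 0, 0, 0, 0.3, 0, 100], [0, 0, 0, 0, 0.3, 0, 100], [0, 0, 0, 0, 0.3, 0, 100]]
  ]
}}

```text
time_s: 7.75
tcp_pos: [0.649, 0.0267, 0.0242]
ee_rot: [[0.98, -0.0, 0.201], [-0.201, -0.0, 0.98], [-0.0, -1.0, -0.0]]
wrist_force: [-0.3, 0.3, -0.6]
gripper_width: 1.0
```

```bash
python3 -c "
from h import *
from station import optics
for n,b in (('top',(190,85,340,205)),('scene',(165,160,320,275))):
    c=optics.capture(n)['image'][:,:,::-1]; cv2.imwrite(f'raw_{n}2.png',c)
    crop(c,*b,5,f'pics/d1{n}.png')
"
```

```text
(no output)
```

View pics/d1scene.png

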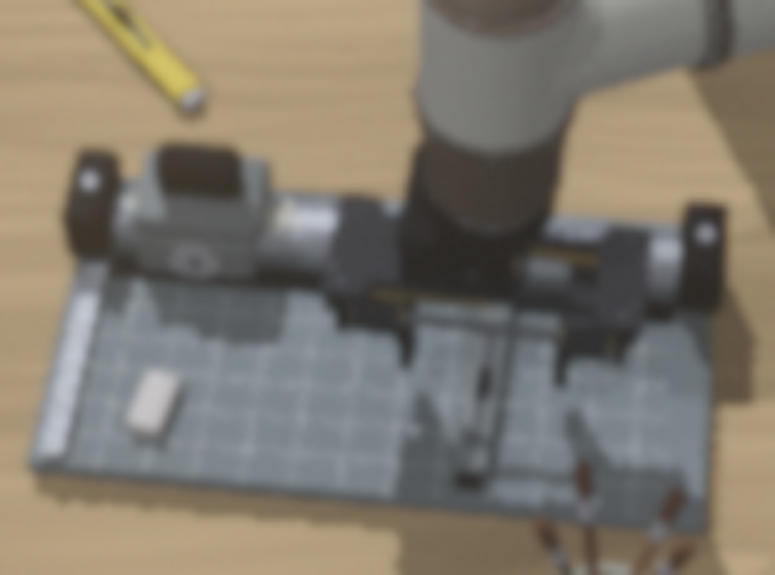

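View pics/d1top.png

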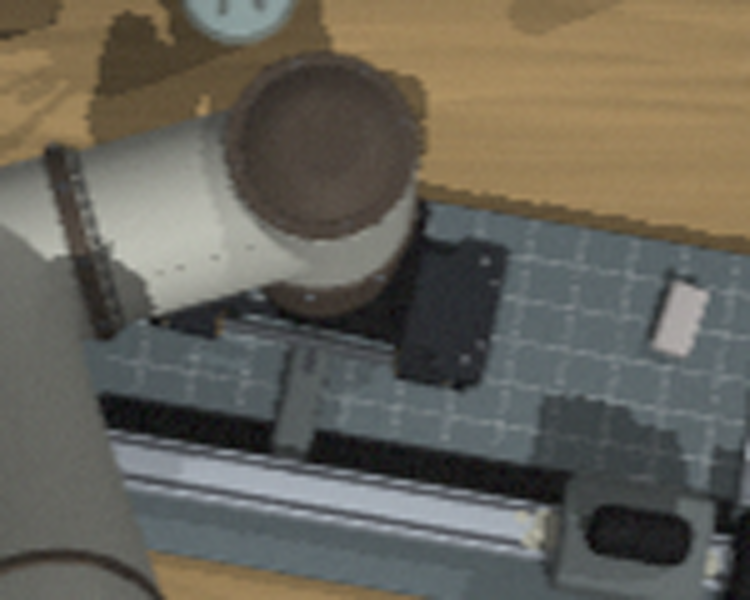

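The scene view shows the left fingertip at (405,358) and its shadow at (425,390), so there is still a gap to the board. The measured TCP height reads low. Continuing to probe.

Emit:
{"api": "step_arm", "payload": {
  "moves": [
    [[0, 0, 0, 0, 0.1, 0, 100], [0, 0, 0, 0, 0.2, 0, 100], [0, 0, 0, 0, 0.3, 0, 100], [0, 0, 0, 0, 0.3, 0, 100], [0, 0, 0, 0, 0.3, 0, 100]]
  ]
}}

```text
time_s: 8.27
tcp_pos: [0.649, 0.0267, 0.0212]
ee_rot: [[0.98, -0.0, 0.201], [-0.201, -0.0, 0.98], [-0.0, -1.0, -0.0]]
wrist_force: [-0.3, 0.1, -1.2]
gripper_width: 1.003
```

Emit:
{"api": "step_arm", "payload": {
  "moves": [
    [[0, 0, 0, 0, 0.1, 0, 100], [0, 0, 0, 0, 0.2, 0, 100], [0, 0, 0, 0, 0.2, 0, 100], [0, 0, 0, 0, 0.2, 0, 100], [0, 0, 0, 0, 0.2, 0, 100]]
  ]
}}

```text
time_s: 8.68
tcp_pos: [0.6491, 0.0267, 0.0193]
ee_rot: [[0.98, 0.0, 0.201], [-0.201, 0.0, 0.98], [0.0, -1.0, 0.0]]
wrist_force: [0.5, 0.1, -0.3]
gripper_width: 0.999
```

Emit:
{"api": "step_arm", "payload": {
  "moves": [
    [[0, 0, 0, 0, 0.1, 0, 100], [0, 0, 0, 0, 0.2, 0, 100], [0, 0, 0, 0, 0.2, 0, 100], [0, 0, 0, 0, 0.2, 0, 100], [0, 0, 0, 0, 0.2, 0, 100]]
  ]
}}

```text
time_s: 9.1
tcp_pos: [0.649, 0.0267, 0.0173]
ee_rot: [[0.98, -0.0, 0.201], [-0.201, -0.0, 0.98], [-0.0, -1.0, -0.0]]
wrist_force: [0.3, 0.4, -0.2]
gripper_width: 0.999
```

Emit:
{"api": "step_arm", "payload": {
  "moves": [
    [[0, 0, 0, 0, 0.1, 0, 100], [0, 0, 0, 0, 0.2, 0, 100], [0, 0, 0, 0, 0.2, 0, 100], [0, 0, 0, 0, 0.2, 0, 100], [0, 0, 0, 0, 0.2, 0, 100]]
  ]
}}

```text
time_s: 9.52
tcp_pos: [0.6491, 0.0267, 0.0153]
ee_rot: [[0.98, 0.0, 0.201], [-0.201, -0.0, 0.98], [0.0, -1.0, -0.0]]
wrist_force: [0.0, -1.5, 0.5]
gripper_width: 1.001
```

```bash
python3 -c "
from h import *
from station import optics
for n,b in (('scene',(215,195,315,270)),):
    c=optics.capture(n)['image'][:,:,::-1]; cv2.imwrite(f'raw_{n}3.png',c)
    crop(c,*b,8,f'pics/e1{n}.png')
"
```

```text
(no output)
```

View pics/e1scene.png

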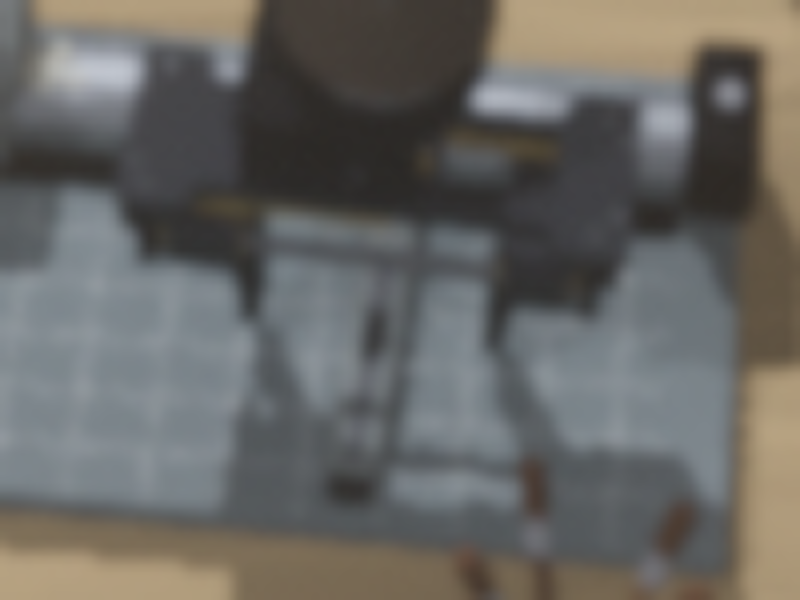

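```bash
python3 -c "
from h import *
for u,v in ((248,320),(494,348)):
    print(ray('scene',215+(u+.5)/8-.5,195+(v+.5)/8-.5,.02))
"
```

```text
[ 0.64326528 -0.02016111  0.02      ]
[0.6614885  0.07609144 0.02      ]
```

Now the tips meet their shadows at (248,320) and (494,348). The rays put the finger midpoint at (0.652, 0.028), which agrees with TCP xy. So the error is only in height: the real tips are about 14 mm above the nominal value. Closing here.

Emit:
{"api": "step_arm", "payload": {
  "moves": [
    [[0, 0, 0, 0, 0, 0, 0], [0, 0, 0, 0, 0, 0, 0], [0, 0, 0, 0, 0, 0, 0], [0, 0, 0, 0, 0, 0, 0], [0, 0, 0, 0, 0, 0, 0]]
  ]
}}

```text
time_s: 9.98
tcp_pos: [0.6491, 0.0267, 0.0153]
ee_rot: [[0.98, 0.0, 0.201], [-0.201, 0.0, 0.98], [0.0, -1.0, 0.0]]
wrist_force: [-0.3, 0.6, 0.4]
gripper_width: 0.706
```

Emit:
{"api": "step_arm", "payload": {
  "moves": [
    [[0, 0, 0, 0, 0, 0, 0], [0, 0, 0, 0, 0, 0, 0], [0, 0, 0, 0, 0, 0, 0], [0, 0, 0, 0, 0, 0, 0], [0, 0, 0, 0, 0, 0, 0]]
  ]
}}

```text
time_s: 10.4
tcp_pos: [0.649, 0.0267, 0.0153]
ee_rot: [[0.98, -0.0, 0.201], [-0.201, 0.0, 0.98], [-0.0, -1.0, 0.0]]
wrist_force: [0.6, -0.0, -0.3]
gripper_width: 0.327
```

Emit:
{"api": "step_arm", "payload": {
  "moves": [
    [[0, 0, 0, 0, 0, 0, 0], [0, 0, 0, 0, 0, 0, 0], [0, 0, 0, 0, 0, 0, 0], [0, 0, 0, 0, 0, 0, 0], [0, 0, 0, 0, 0, 0, 0]]
  ]
}}

```text
time_s: 10.82
tcp_pos: [0.6495, 0.0267, 0.0158]
ee_rot: [[0.98, 0.001, 0.201], [-0.201, 0.0, 0.98], [0.001, -1.0, 0.0]]
wrist_force: [0.1, 0.1, 2.9]
gripper_width: 0.021
```

```bash
python3 -c "
from h import *
from station import optics,r
print(r.sense()['wrist_force'],r.sense()['gripper_width'])
for n,b in (('scene',(215,195,315,270)),('top',(225,110,305,170))):
    c=optics.capture(n)['image'][:,:,::-1]; cv2.imwrite(f'raw_{n}4.png',c)
    crop(c,*b,8,f'pics/f1{n}.png')
print(r.sense()['wrist_force'],r.sense()['gripper_width'])
"
```

```text
[0.13585295 0.13326534 2.87840316] 0.02071670632254941
[0.34734659 0.25669361 3.18692405] 0.00679065396592914
```

View pics/f1scene.png

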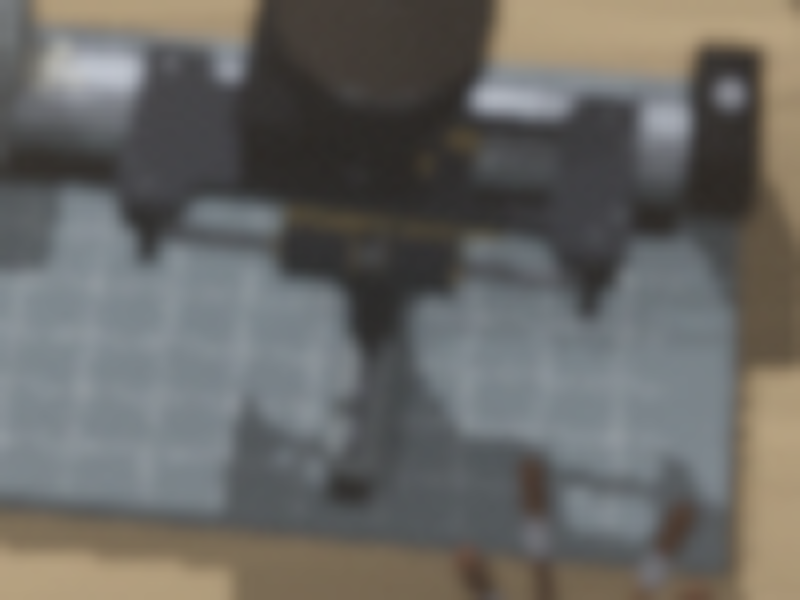

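View pics/f1top.png

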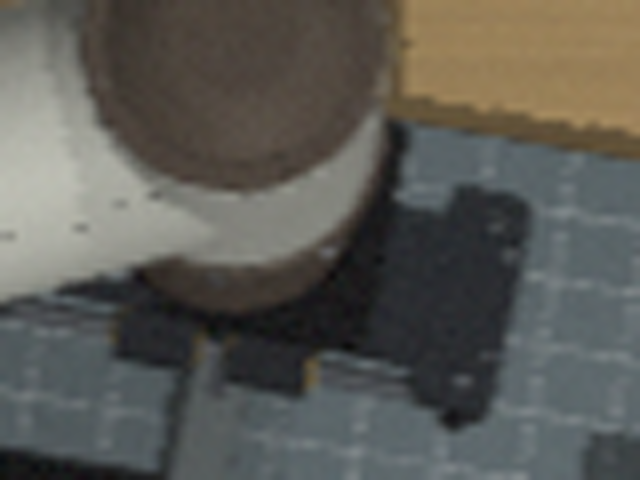

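The jaws have closed on top of the knife, with 3 N upward and the tips at about (375,335) on its upper face. So the tips are at 32 mm when the TCP reads 15.5 mm, a bias of about 27 mm. I'd misjudged the shadow gap. I'll reopen and go about 12 mm lower, feeling for the board.

Emit:
{"api": "step_arm", "payload": {
  "moves": [
    [[0, 0, 0, 0, -0.5, 0, 0], [0, 0, 0, 0, -0.5, 0, 100], [0, 0, 0, 0, -0.5, 0, 100], [0, 0, 0, 0, -0.5, 0, 100], [0, 0, 0, 0, -0.5, 0, 100]]
  ]
}}

```text
time_s: 11.33
tcp_pos: [0.6487, 0.0266, 0.0199]
ee_rot: [[0.98, -0.001, 0.201], [-0.201, -0.0, 0.98], [-0.001, -1.0, -0.0]]
wrist_force: [0.1, -0.2, -0.0]
gripper_width: 0.226
```

Emit:
{"api": "step_arm", "payload": {
  "moves": [
    [[0, 0, 0, 0, 0, 0, 100], [0, 0, 0, 0, 0, 0, 100], [0, 0, 0, 0, 0, 0, 100], [0, 0, 0, 0, 0, 0, 100], [0, 0, 0, 0, 0, 0, 100]]
  ]
}}

```text
time_s: 11.75
tcp_pos: [0.649, 0.0267, 0.0203]
ee_rot: [[0.98, -0.0, 0.201], [-0.201, 0.0, 0.98], [-0.0, -1.0, 0.0]]
wrist_force: [-0.8, 0.2, -0.6]
gripper_width: 0.6
```

Emit:
{"api": "step_arm", "payload": {
  "moves": [
    [[0, 0, 0, 0, 0.2, 0, 100], [0, 0, 0, 0, 0.5, 0, 100], [0, 0, 0, 0, 0.8, 0, 100], [0, 0, 0, 0, 1.1, 0, 100], [0, 0, 0, 0, 1.2, 0, 100]]
  ]
}}

```text
time_s: 12.17
tcp_pos: [0.6485, 0.0266, 0.0075]
ee_rot: [[0.98, -0.001, 0.201], [-0.201, -0.0, 0.98], [-0.001, -1.0, -0.0]]
wrist_force: [-0.8, -0.3, 0.3]
gripper_width: 0.961
```

Emit:
{"api": "step_arm", "payload": {
  "moves": [
    [[0, 0, 0, 0, 0, 0, 100], [0, 0, 0, 0, 0.1, 0, 100], [0, 0, 0, 0, 0.2, 0, 100], [0, 0, 0, 0, 0.2, 0, 100], [0, 0, 0, 0, 0.2, 0, 100]]
  ]
}}

```text
time_s: 12.58
tcp_pos: [0.6491, 0.0267, 0.0064]
ee_rot: [[0.98, 0.0, 0.201], [-0.201, 0.0, 0.98], [0.0, -1.0, 0.0]]
wrist_force: [-0.0, -0.2, -0.2]
gripper_width: 1.0
```

Emit:
{"api": "step_arm", "payload": {
  "moves": [
    [[0, 0, 0, 0, 0.1, 0, 100], [0, 0, 0, 0, 0.2, 0, 100], [0, 0, 0, 0, 0.2, 0, 0], [0, 0, 0, 0, 0.2, 0, 0], [0, 0, 0, 0, 0.2, 0, 0]]
  ]
}}

```text
time_s: 13.0
tcp_pos: [0.6491, 0.0267, 0.0043]
ee_rot: [[0.98, 0.0, 0.201], [-0.201, -0.0, 0.98], [0.0, -1.0, 0.0]]
wrist_force: [1.0, 0.6, 0.5]
gripper_width: 0.854
```

Emit:
{"api": "step_arm", "payload": {
  "moves": [
    [[0, 0, 0, 0, 0, 0, 0], [0, 0, 0, 0, 0, 0, 0], [0, 0, 0, 0, 0, 0, 0], [0, 0, 0, 0, 0, 0, 0], [0, 0, 0, 0, 0, 0, 0]]
  ]
}}

```text
time_s: 13.42
tcp_pos: [0.649, 0.0267, 0.0043]
ee_rot: [[0.98, 0.0, 0.201], [-0.201, 0.0, 0.98], [0.0, -1.0, 0.0]]
wrist_force: [0.6, -0.3, 0.1]
gripper_width: 0.477
```

Emit:
{"api": "step_arm", "payload": {
  "moves": [
    [[0, 0, 0, 0, 0, 0, 0], [0, 0, 0, 0, 0, 0, 0], [0, 0, 0, 0, 0, 0, 0], [0, 0, 0, 0, 0, 0, 0], [0, 0, 0, 0, 0, 0, 0]]
  ]
}}

```text
time_s: 13.83
tcp_pos: [0.649, 0.0267, 0.0043]
ee_rot: [[0.98, -0.0, 0.201], [-0.201, -0.0, 0.98], [-0.0, -1.0, -0.0]]
wrist_force: [0.6, -0.7, -0.8]
gripper_width: 0.249
```

An opening of 0.249 is 21.7 mm, so the knife is gripped. Lifting.

Emit:
{"api": "step_arm", "payload": {
  "moves": [
    [[0, 0, 0, 0, 0, 0, 0], [0, 0, 0, 0, 0, 0, 0], [0, 0, 0, 0, -1, 0, 0], [0, 0, 0, 0, -3, 0, 0], [0, 0, 0, 0, -5, 0, 0]]
  ]
}}

```text
time_s: 14.25
tcp_pos: [0.6483, 0.0265, 0.0545]
ee_rot: [[0.98, -0.002, 0.201], [-0.201, -0.001, 0.98], [-0.002, -1.0, -0.001]]
wrist_force: [0.1, 0.1, -0.8]
gripper_width: 0.25
```

Emit:
{"api": "step_arm", "payload": {
  "moves": [
    [[0, 0, 0, 0, -2, 0, 0], [0, 0, 0, 0, -4, 0, 0], [0, 0, 0, 0, -5, 0, 0], [0, 0, 0, 0, -5, 0, 0], [0, 0, 0, 0, -5, 0, 0]]
  ]
}}

```text
time_s: 14.67
tcp_pos: [0.6488, 0.0268, 0.1045]
ee_rot: [[0.98, 0.0, 0.201], [-0.201, 0.001, 0.98], [0.0, -1.0, 0.001]]
wrist_force: [-0.5, -0.9, -1.4]
gripper_width: 0.249
```

```bash
python3 -c "
from h import *
from station import optics,r
a=np.radians(-8.3); ty=np.array([-np.sin(a),np.cos(a),0]); c=np.array([.511,.371,0])-.022*ty
print(c); go(c+[0,0,.105],-5)
for n in ('scene',):
    c=optics.capture(n)['image'][:,:,::-1]
    crop(c,165,120,325,240,5,f'pics/g1{n}.png')
"
```

```text
[0.50782416 0.34923043 0.        ]
t 14.67 tcp [0.6488 0.0268 0.1045] turn [-0.0007 -0.1153  0.0003] shift cm [-20.3   -0.03  28.75] F [-0.5  -0.92 -1.42] w 0.249
```

View pics/g1scene.png

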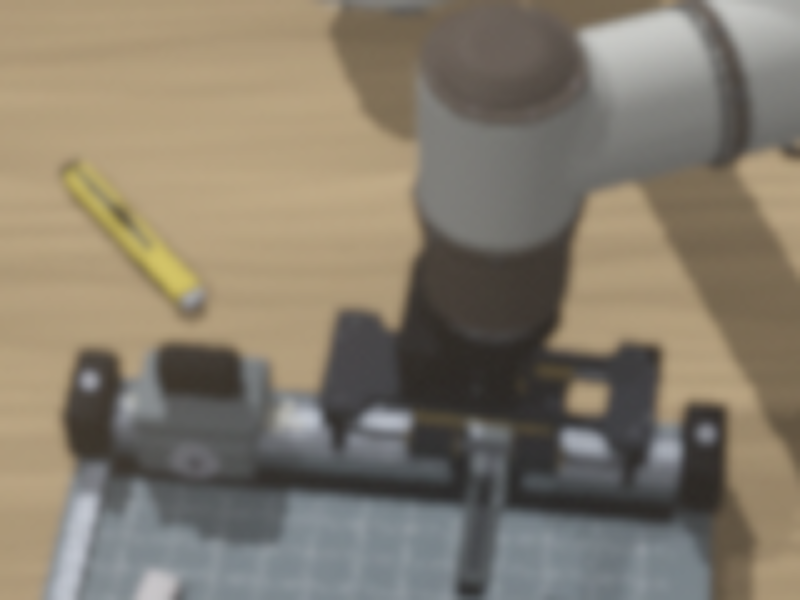

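Emit:
{"api": "step_arm", "payload": {
  "moves": [
    [[0, -0.05, 0, -2.3, 0, 3.3, 0], [0, -0.05, 0, -4.6, 0, 6.6, 0], [0, -0.05, 0, -6.9, 0, 9.9, 0], [0, -0.05, 0, -9.2, 0, 13.2, 0], [0, -0.05, 0, -11.5, 0, 16.5, 0]]
  ]
}}

```text
time_s: 15.13
tcp_pos: [0.5676, 0.2122, 0.1024]
ee_rot: [[0.988, -0.003, 0.152], [-0.152, -0.002, 0.988], [-0.003, -1.0, -0.002]]
wrist_force: [0.8, 0.3, -1.0]
gripper_width: 0.246
```

Emit:
{"api": "step_arm", "payload": {
  "moves": [
    [[0, 0, 0, -2, 0, 2.8, 0], [0, 0, 0, -4, 0, 5.6, 0], [0, 0, 0, -6, 0, 8.4, 0], [0, 0, 0, -7.5, 0, 10.6, 0], [0, 0, 0, -8.2, 0, 11.8, 0]]
  ]
}}

```text
time_s: 15.55
tcp_pos: [0.504, 0.3425, 0.1025]
ee_rot: [[0.989, -0.002, 0.149], [-0.149, -0.002, 0.989], [-0.002, -1.0, -0.002]]
wrist_force: [0.1, -0.1, -0.6]
gripper_width: 0.251
```

```bash
python3 -c "
from h import *
from station import optics,r
go([.5078,.3492,.03],-8.3)
for n in ('scene','top'):
    c=optics.capture(n)['image'][:,:,::-1]
    b=(300,90,430,240) if n=='scene' else (80,120,220,260)
    crop(c,*b,4,f'pics/i1{n}.png')
go([.5078,.3492,.03],-8.3)
"
```

```text
t 15.55 tcp [0.504  0.3425 0.1025] turn [ 0.0023 -0.0046 -0.0021] shift cm [0.29 7.25 0.74] F [ 0.11 -0.08 -0.57] w 0.251
t 15.65 tcp [0.5049 0.342  0.1027] turn [ 0.002  -0.0042 -0.0016] shift cm [0.19 7.27 0.77] F [-0.43 -0.17 -0.54] w 0.244
```

View pics/i1scene.png

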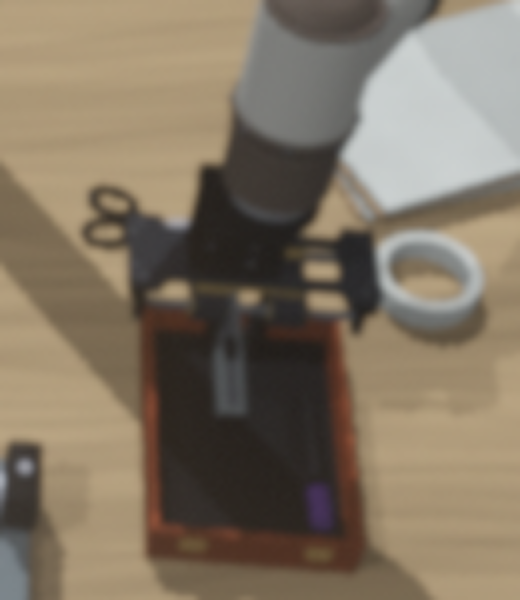

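View pics/i1top.png

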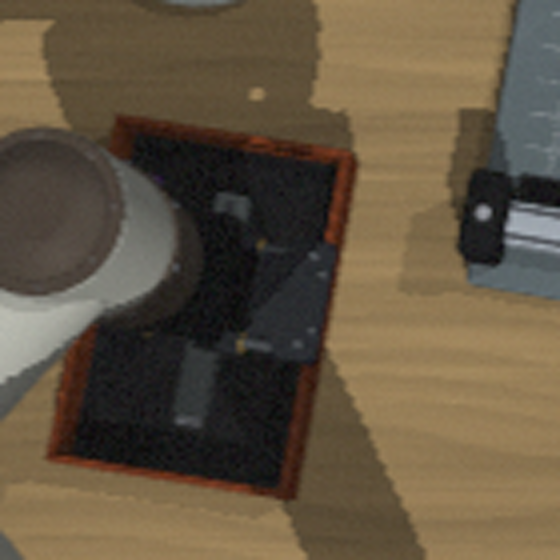

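The knife hangs over the tray's inner area, from (235,205) to (190,415) in the top crop and clear of the marker. Lowering.

Emit:
{"api": "step_arm", "payload": {
  "moves": [
    [[0, 0, 0, 0.2, 2.5, 0.3, 0], [0, 0, 0, 0.2, 5, 0.3, 0], [0, 0, 0, 0.2, 7.5, 0.3, 0], [0, 0, 0, 0.2, 9, 0.3, 0], [0, 0, 0, 0.2, 9.8, 0.3, 0]]
  ]
}}

```text
time_s: 16.07
tcp_pos: [0.5076, 0.3401, 0.0028]
ee_rot: [[0.988, -0.005, 0.154], [-0.154, -0.005, 0.988], [-0.004, -1.0, -0.005]]
wrist_force: [-0.2, -0.1, -0.9]
gripper_width: 0.247
```

Emit:
{"api": "step_arm", "payload": {
  "moves": [
    [[0, 0, 0, 0, 0.1, 0, 0], [0, 0, 0, 0, 0.3, 0, 0], [0, 0, 0, 0, 0.3, 0, 0], [0, 0, 0, 0, 0.3, 0, 0], [0, 0, 0, 0, 0.3, 0, 0]]
  ]
}}

```text
time_s: 16.48
tcp_pos: [0.5094, 0.3437, 0.0045]
ee_rot: [[0.988, 0.002, 0.152], [-0.152, 0.002, 0.988], [0.001, -1.0, 0.002]]
wrist_force: [-0.2, -0.1, -0.7]
gripper_width: 0.248
```

Emit:
{"api": "step_arm", "payload": {
  "moves": [
    [[0, 0, 0, 0, 0.1, 0, 0], [0, 0, 0, 0, 0.3, 0, 0], [0, 0, 0, 0, 0.3, 0, 0], [0, 0, 0, 0, 0.3, 0, 0], [0, 0, 0, 0, 0.3, 0, 0]]
  ]
}}

```text
time_s: 16.9
tcp_pos: [0.5088, 0.3432, 0.0003]
ee_rot: [[0.988, 0.0, 0.152], [-0.152, -0.0, 0.988], [0.0, -1.0, -0.0]]
wrist_force: [0.1, 0.3, -1.8]
gripper_width: 0.248
```

Emit:
{"api": "step_arm", "payload": {
  "moves": [
    [[0, 0, 0, 0, 0.2, 0, 0], [0, 0, 0, 0, 0.4, 0, 0], [0, 0, 0, 0, 0.5, 0, 0], [0, 0, 0, 0, 0.5, 0, 0], [0, 0, 0, 0, 0.5, 0, 0]]
  ]
}}

```text
time_s: 17.32
tcp_pos: [0.5087, 0.3431, -0.0049]
ee_rot: [[0.988, -0.0, 0.152], [-0.152, -0.0, 0.988], [-0.0, -1.0, -0.0]]
wrist_force: [-0.2, -0.5, -1.4]
gripper_width: 0.245
```

Emit:
{"api": "step_arm", "payload": {
  "moves": [
    [[0, 0, 0, 0, 0.1, 0, 0], [0, 0, 0, 0, 0.2, 0, 0], [0, 0, 0, 0, 0.2, 0, 0], [0, 0, 0, 0, 0.2, 0, 0], [0, 0, 0, 0, 0.2, 0, 0]]
  ]
}}

```text
time_s: 17.73
tcp_pos: [0.5088, 0.3431, -0.0067]
ee_rot: [[0.988, 0.0, 0.152], [-0.152, -0.0, 0.988], [0.0, -1.0, 0.0]]
wrist_force: [-0.3, 0.9, -2.1]
gripper_width: 0.247
```

Emit:
{"api": "step_arm", "payload": {
  "moves": [
    [[0, 0, 0, 0, 0.1, 0, 0], [0, 0, 0, 0, 0.1, 0, 0], [0, 0, 0, 0, 0.1, 0, 0], [0, 0, 0, 0, 0.1, 0, 0], [0, 0, 0, 0, 0.1, 0, 0]]
  ]
}}

```text
time_s: 18.15
tcp_pos: [0.5088, 0.3431, -0.0077]
ee_rot: [[0.988, -0.0, 0.152], [-0.152, -0.0, 0.988], [-0.0, -1.0, -0.0]]
wrist_force: [0.0, 0.3, -0.7]
gripper_width: 0.25
```

Emit:
{"api": "step_arm", "payload": {
  "moves": [
    [[0, 0, 0, 0, 0.1, 0, 0], [0, 0, 0, 0, 0.1, 0, 0], [0, 0, 0, 0, 0.1, 0, 30], [0, 0, 0, 0, 0.1, 0, 40], [0, 0, 0, 0, 0.1, 0, 50]]
  ]
}}

```text
time_s: 18.57
tcp_pos: [0.5089, 0.3432, -0.0087]
ee_rot: [[0.988, 0.0, 0.152], [-0.152, 0.0, 0.988], [0.0, -1.0, 0.0]]
wrist_force: [-0.1, 0.4, 0.1]
gripper_width: 0.372
```

Emit:
{"api": "step_arm", "payload": {
  "moves": [
    [[0, 0, 0, 0, 0, 0, 55], [0, 0, 0, 0, 0, 0, 55], [0, 0, 0, 0, 0, 0, 55], [0, 0, 0, 0, -1, 0, 55], [0, 0, 0, 0, -3, 0, 55]]
  ]
}}

```text
time_s: 18.98
tcp_pos: [0.5073, 0.3417, 0.0196]
ee_rot: [[0.988, -0.004, 0.152], [-0.152, -0.004, 0.988], [-0.004, -1.0, -0.005]]
wrist_force: [0.3, -0.7, 0.6]
gripper_width: 0.543
```

Emit:
{"api": "step_arm", "payload": {
  "moves": [
    [[0, 0, 0, 0, -3, 0, 55], [0, 0, 0, 0, -6, 0, 55], [0, 0, 0, 0, -9, 0, 60], [0, 0, 0, 0, -12, 0, 80], [0, 0, 0, 0, -14, 0, 100]]
  ]
}}

```text
time_s: 19.4
tcp_pos: [0.5098, 0.3438, 0.1658]
ee_rot: [[0.989, 0.004, 0.151], [-0.151, 0.003, 0.989], [0.004, -1.0, 0.004]]
wrist_force: [-0.3, -0.3, 0.3]
gripper_width: 0.67
```

```bash
python3 -c "
from h import *
from station import optics,r
b=np.array([.611,-.0354,0]); a=np.radians(-9.1); ex=np.array([np.cos(a),np.sin(a),0]); ey=np.array([-np.sin(a),np.cos(a),0])
g=np.array([.5218,-.1465,0]); print('grip loc',(g-b)@ex,(g-b)@ey); g=b-.07*ex+((g-b)@ey)*ey; print('grip',g)
go(g+[0,0,.13],-9.1)
for n in ('scene','top'):
    c=optics.capture(n)['image'][:,:,::-1]
    b=(300,90,430,240) if n=='scene' else (80,120,220,260)
    crop(c,*b,4,f'pics/j1{n}.png')
"
```

```text
grip loc -0.07050595029020812 -0.12380937352912617
grip [ 0.52229958 -0.14658002  0.        ]
t 19.4 tcp [0.5098 0.3438 0.1658] turn [-0.0039  0.0071  0.0036] shift cm [  8.64   3.43 -48.3 ] F [-0.32 -0.26  0.31] w 0.67
```

View pics/j1scene.png

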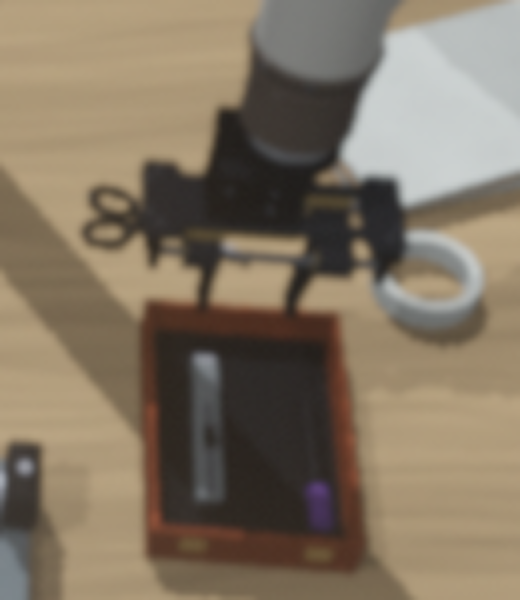

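View pics/j1top.png

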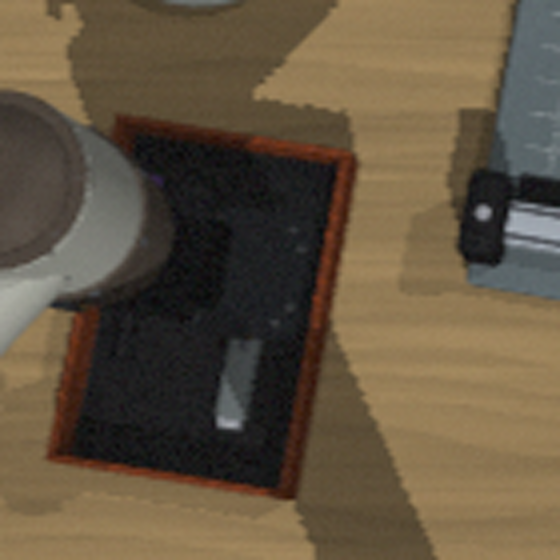

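The knife lies flat in the tray, at (205,355)–(210,500) in the scene crop, and the marker is undisturbed. Now to the head's grip, with the jaws along the rail so that the push goes through contact rather than friction.

Emit:
{"api": "step_arm", "payload": {
  "moves": [
    [[0, 0, 0, 0.7, 0, -4, 100], [0, 0, 0, 1.4, 0, -8, 100], [0, 0, 0, 2.1, 0, -12, 100], [0, 0, 0, 2.8, 0, -16, 100], [0, 0, 0, 3.5, 0, -20, 100]]
  ]
}}

```text
time_s: 19.92
tcp_pos: [0.5122, 0.1382, 0.1611]
ee_rot: [[0.989, -0.001, 0.151], [-0.151, -0.0, 0.989], [-0.001, -1.0, -0.0]]
wrist_force: [1.5, -0.2, 0.5]
gripper_width: 0.995
```

Emit:
{"api": "step_arm", "payload": {
  "moves": [
    [[0, 0, 0, 0.7, 0, -4, 100], [0, 0, 0, 1.4, 0, -8, 100], [0, 0, 0, 2.1, 0, -12, 100], [0, 0, 0, 2.8, 0, -16, 100], [0, 0, 0, 3.5, 0, -20, 100]]
  ]
}}

```text
time_s: 20.33
tcp_pos: [0.5165, -0.0647, 0.1613]
ee_rot: [[0.988, -0.0, 0.151], [-0.151, 0.0, 0.988], [-0.0, -1.0, 0.0]]
wrist_force: [0.4, 0.2, -0.4]
gripper_width: 1.001
```

```bash
python3 -c "
from h import *
go([.5223,-.1466,.13],-9.1)
"
```

```text
t 20.33 tcp [ 0.5165 -0.0647  0.1613] turn [-0.      0.0069 -0.0005] shift cm [ 1.82  3.13 -8.  ] F [ 0.36  0.2  -0.45] w 1.001
```

Emit:
{"api": "step_arm", "payload": {
  "moves": [
    [[0, 0.007, 0, 0.9, 0, -3.5, 100], [0, 0.007, 0, 1.7, 0, -6.5, 100], [0, 0.007, 0, 1.7, 0.5, -7.6, 100], [0, 0.007, 0, 1.7, 1.5, -7.6, 100], [0, 0.007, 0, 1.7, 2.5, -7.6, 100]]
  ]
}}

```text
time_s: 20.75
tcp_pos: [0.522, -0.1406, 0.1354]
ee_rot: [[0.987, -0.0, 0.16], [-0.16, 0.001, 0.987], [-0.0, -1.0, 0.0]]
wrist_force: [0.5, -0.7, 0.5]
gripper_width: 1.0
```

```bash
python3 -c "
from h import *
from station import optics
for n,b in (('scene',(150,140,270,230)),('top',(240,130,380,235))):
    c=optics.capture(n)['image'][:,:,::-1]
    crop(c,*b,5,f'pics/k1{n}.png')
go([.5223,-.1466,.13],-9.1)
"
```

```text
t 20.85 tcp [ 0.5206 -0.1394  0.1337] turn [ 0.0001  0.0001 -0.0054] shift cm [ 0.28  0.37 -0.68] F [ 0.38 -0.55  0.01] w 1.004
```

View pics/k1scene.png

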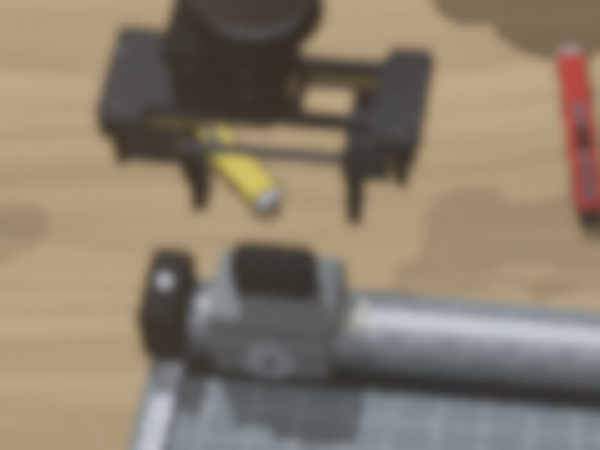

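View pics/k1top.png

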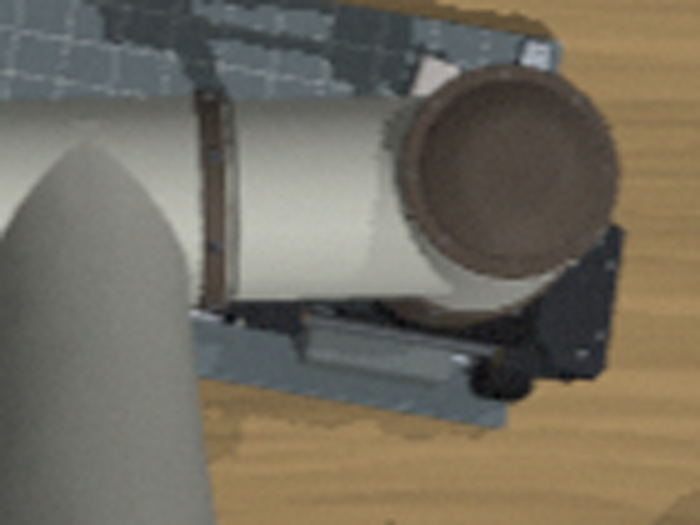

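```bash
python3 -c "
from h import *
for z in (.1244,.14,.15,.16):
  for s in (-.048,.048):
    q=proj('scene',[.522+.158*s,-.1406+.987*s,z]); print(z,s,((q-[150,140]+.5)*5-.5).round(0))
print(((proj('scene',[.5223,-.1466,.105])-[150,140]+.5)*5-.5).round(0))
"
```

```text
0.1244 -0.048 [204. 224.]
0.1244 0.048 [354. 237.]
0.14 -0.048 [201. 208.]
0.14 0.048 [353. 221.]
0.15 -0.048 [200. 198.]
0.15 0.048 [353. 211.]
0.16 -0.048 [198. 188.]
0.16 0.048 [352. 201.]
[271. 250.]
```

Emit:
{"api": "step_arm", "payload": {
  "moves": [
    [[0, 0, 0, 0.1, 0, -0.6, 100], [0, 0, 0, 0.1, 1.5, -0.6, 100], [0, 0, 0, 0.1, 3, -0.6, 100], [0, 0, 0, 0.1, 4.5, -0.6, 100], [0, 0, 0, 0.1, 5.5, -0.6, 100]]
  ]
}}

```text
time_s: 21.27
tcp_pos: [0.5225, -0.1458, 0.0805]
ee_rot: [[0.988, -0.001, 0.157], [-0.157, 0.0, 0.988], [-0.001, -1.0, -0.0]]
wrist_force: [-0.4, -1.2, 0.1]
gripper_width: 1.001
```

Emit:
{"api": "step_arm", "payload": {
  "moves": [
    [[0, 0, 0, 0, 0.4, 0, 100], [0, 0, 0, 0, 0.7, 0, 100], [0, 0, 0, 0, 0.7, 0, 100], [0, 0, 0, 0, 0.7, 0, 100], [0, 0, 0, 0, 0.7, 0, 100]]
  ]
}}

```text
time_s: 21.68
tcp_pos: [0.5233, -0.1466, 0.0751]
ee_rot: [[0.987, 0.002, 0.158], [-0.158, -0.0, 0.987], [0.002, -1.0, 0.0]]
wrist_force: [0.4, 0.7, -0.1]
gripper_width: 1.001
```

```bash
python3 -c "
from h import *
from station import optics
for n,b in (('scene',(150,140,270,230)),):
    c=optics.capture(n)['image'][:,:,::-1]
    crop(c,*b,6,f'pics/l1{n}.png')
go([.5223,-.1466,.068],-9.1)
"
```

```text
t 21.73 tcp [ 0.5232 -0.1466  0.0751] turn [-0.0001 -0.0002  0.0015] shift cm [-0.09  0.71 -0.01] F [-0.3  -0.13  0.44] w 1.004
```

View pics/l1scene.png

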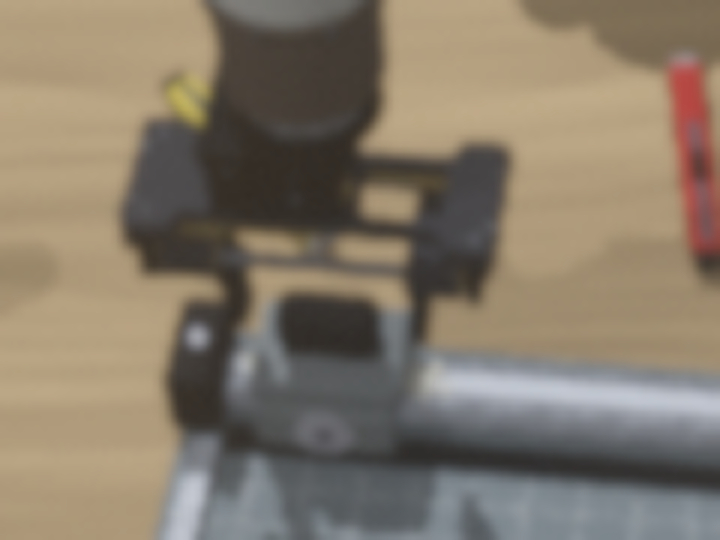

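The fingers, at columns 238 and 420, straddle the grip at 280–380 evenly. Down 6 mm more and close.

Emit:
{"api": "step_arm", "payload": {
  "moves": [
    [[0, 0, 0, 0, 0.3, 0, 100], [0, 0, 0, 0, 0.6, 0, 100], [0, 0, 0, 0, 0.6, 0, 100], [0, 0, 0, 0, 0.6, 0, 30], [0, 0, 0, 0, 0.6, 0, 0]]
  ]
}}

```text
time_s: 22.15
tcp_pos: [0.5226, -0.1467, 0.0683]
ee_rot: [[0.987, -0.0, 0.159], [-0.159, -0.0, 0.987], [-0.0, -1.0, -0.0]]
wrist_force: [0.1, -0.0, -0.2]
gripper_width: 0.917
```

Emit:
{"api": "step_arm", "payload": {
  "moves": [
    [[0, 0, 0, 0, 0, 0, 0], [0, 0, 0, 0, 0, 0, 0], [0, 0, 0, 0, 0, 0, 0], [0, 0, 0, 0, 0, 0, 0], [0, 0, 0, 0, 0, 0, 0]]
  ]
}}

```text
time_s: 22.57
tcp_pos: [0.5225, -0.1474, 0.0684]
ee_rot: [[0.987, -0.0, 0.158], [-0.158, -0.001, 0.987], [-0.0, -1.0, -0.001]]
wrist_force: [0.0, -4.8, -0.3]
gripper_width: 0.64
```

Emit:
{"api": "step_arm", "payload": {
  "moves": [
    [[0, 0, 0, 0, 0, 0, 0], [0, 0, 0, 0, 0, 0, 0], [0, 0, 0, 0, 0, 0, 0], [0, 0, 0, 0, 0, 0, 0], [0, 0, 0, 0, 0, 0, 0]]
  ]
}}

```text
time_s: 22.98
tcp_pos: [0.5225, -0.1474, 0.0684]
ee_rot: [[0.987, -0.0, 0.158], [-0.158, -0.001, 0.987], [-0.0, -1.0, -0.001]]
wrist_force: [-0.3, -5.9, -0.8]
gripper_width: 0.642
```

The opening of 0.64 is 55.8 mm, so the grip is held, with about 6 N already pushing along +y. Pulling it free gently.

Emit:
{"api": "step_arm", "payload": {
  "moves": [
    [[0, 0, 0, 0, 0, 0.1, 0], [0, 0, 0, 0, 0, 0.2, 0], [0, 0, 0, 0, 0, 0.3, 0], [0, 0, 0, 0, 0, 0.3, 0], [0, 0, 0, 0, 0, 0.3, 0]]
  ]
}}

```text
time_s: 23.4
tcp_pos: [0.5229, -0.1451, 0.0684]
ee_rot: [[0.987, -0.0, 0.158], [-0.158, -0.002, 0.987], [-0.0, -1.0, -0.002]]
wrist_force: [-0.1, -8.5, -0.5]
gripper_width: 0.638
```

Emit:
{"api": "step_arm", "payload": {
  "moves": [
    [[0, 0, 0, 0, 0, 0.1, 0], [0, 0, 0, 0, 0, 0.2, 0], [0, 0, 0, 0, 0, 0.3, 0], [0, 0, 0, 0, 0, 0.4, 0], [0, 0, 0, 0, 0, 0.4, 0]]
  ]
}}

```text
time_s: 23.82
tcp_pos: [0.5239, -0.139, 0.0684]
ee_rot: [[0.987, 0.001, 0.159], [-0.159, 0.001, 0.987], [0.0, -1.0, 0.001]]
wrist_force: [-0.4, 5.2, 1.2]
gripper_width: 0.64
```

Broken free: it moved 8 mm and the force dropped. Running it along the rail.

Emit:
{"api": "step_arm", "payload": {
  "moves": [
    [[0, 0, 0, 0, 0, 0.6, 0], [0, 0, 0, 0, 0, 1.6, 0], [0, 0, 0, 0, 0, 3, 0], [0, 0, 0, 0, 0, 4.5, 0], [0, 0, 0, 0, 0, 6, 0]]
  ]
}}

```text
time_s: 24.23
tcp_pos: [0.5335, -0.0795, 0.0684]
ee_rot: [[0.987, 0.0, 0.158], [-0.158, -0.0, 0.987], [0.0, -1.0, -0.0]]
wrist_force: [0.7, -4.1, -0.7]
gripper_width: 0.639
```

Emit:
{"api": "step_arm", "payload": {
  "moves": [
    [[0, 0, 0, 0, 0, 1.5, 0], [0, 0, 0, 0, 0, 3, 0], [0, 0, 0, 0, 0, 4.5, 0], [0, 0, 0, 0, 0, 6, 0], [0, 0, 0, 0, 0, 7, 0]]
  ]
}}

```text
time_s: 24.65
tcp_pos: [0.5447, -0.0097, 0.0684]
ee_rot: [[0.988, 0.0, 0.157], [-0.157, -0.0, 0.988], [0.0, -1.0, -0.0]]
wrist_force: [1.1, -3.8, -0.5]
gripper_width: 0.64
```

Emit:
{"api": "step_arm", "payload": {
  "moves": [
    [[0, 0, 0, 0, 0, 0.6, 0], [0, 0, 0, 0, 0, 1, 0], [0, 0, 0, 0, 0, 1.2, 0], [0, 0, 0, 0, 0, 1.2, 0], [0, 0, 0, 0, 0, 1.2, 0]]
  ]
}}

```text
time_s: 25.07
tcp_pos: [0.5465, 0.001, 0.0684]
ee_rot: [[0.987, 0.001, 0.159], [-0.159, 0.001, 0.987], [0.001, -1.0, 0.001]]
wrist_force: [0.8, 2.4, 0.5]
gripper_width: 0.643
```

```bash
cat >> h.py <<'E'
def ty():
    from station import r
    s=r.sense(); a=np.radians(-9.1); ey=np.array([-np.sin(a),np.cos(a)]); ex=np.array([np.cos(a),np.sin(a)])
    q=np.array(s["tcp_pos"])[:2]-[.611,-.0354]; F=np.array(s["wrist_force"])[:2]
    print("t %.2f x_tr %.1f y_tr %.1f mm Fy %.1f Fx %.1f w %.3f"%(s["time_s"],q@ex*1e3,q@ey*1e3,F@ey,F@ex,s["gripper_width"]))
E
python3 -c "
from h import *
ty()"
```

```text
t 25.07 x_tr -69.4 y_tr 25.8 mm Fy 2.5 Fx 0.4 w 0.643
```

Emit:
{"api": "step_arm", "payload": {
  "moves": [
    [[0, 0, 0, 0, 0, 0.7, 0], [0, 0, 0, 0, 0, 1.4, 0], [0, 0, 0, 0, 0, 2, 0], [0, 0, 0, 0, 0, 2.4, 0], [0, 0, 0, 0, 0, 2.5, 0]]
  ]
}}

```text
time_s: 25.48
tcp_pos: [0.5504, 0.0258, 0.0684]
ee_rot: [[0.987, 0.0, 0.158], [-0.158, -0.0, 0.987], [0.0, -1.0, -0.0]]
wrist_force: [1.5, -1.8, -0.2]
gripper_width: 0.642
```

Emit:
{"api": "step_arm", "payload": {
  "moves": [
    [[0, 0, 0, 0, 0, 0.06, 0], [0, 0, 0, 0, 0, 0.12, 0], [0, 0, 0, 0, 0, 0.18, 0], [0, 0, 0, 0, 0, 0.24, 0], [0, 0, 0, 0, 0, 0.3, 0]]
  ]
}}

```text
time_s: 25.9
tcp_pos: [0.5508, 0.0281, 0.0684]
ee_rot: [[0.987, 0.0, 0.159], [-0.159, -0.0, 0.987], [0.0, -1.0, -0.0]]
wrist_force: [2.9, -2.6, 0.3]
gripper_width: 0.64
```

Emit:
{"api": "step_arm", "payload": {
  "moves": [
    [[0, 0, 0, 0, 0, 0.06, 0], [0, 0, 0, 0, 0, 0.12, 0], [0, 0, 0, 0, 0, 0.18, 0], [0, 0, 0, 0, 0, 0.24, 0], [0, 0, 0, 0, 0, 0.3, 0]]
  ]
}}

```text
time_s: 26.32
tcp_pos: [0.5513, 0.0312, 0.0684]
ee_rot: [[0.987, 0.0, 0.159], [-0.159, 0.0, 0.987], [0.0, -1.0, 0.0]]
wrist_force: [1.4, -2.6, 0.1]
gripper_width: 0.642
```

```bash
python3 -c "
from h import *
ty()"
```

```text
t 26.32 x_tr -69.5 y_tr 56.3 mm Fy -2.3 Fx 1.8 w 0.642
```

Emit:
{"api": "step_arm", "payload": {
  "moves": [
    [[0, 0, 0, 0, 0, 0.08, 0], [0, 0, 0, 0, 0, 0.16, 0], [0, 0, 0, 0, 0, 0.24, 0], [0, 0, 0, 0, 0, 0.32, 0], [0, 0, 0, 0, 0, 0.4, 0]]
  ]
}}

```text
time_s: 26.73
tcp_pos: [0.5519, 0.0352, 0.0684]
ee_rot: [[0.987, 0.0, 0.159], [-0.159, 0.0, 0.987], [0.0, -1.0, 0.0]]
wrist_force: [2.8, -3.8, -0.0]
gripper_width: 0.646
```

Emit:
{"api": "step_arm", "payload": {
  "moves": [
    [[0, 0, 0, 0, 0, 0.08, 0], [0, 0, 0, 0, 0, 0.16, 0], [0, 0, 0, 0, 0, 0.24, 0], [0, 0, 0, 0, 0, 0.32, 0], [0, 0, 0, 0, 0, 0.4, 0]]
  ]
}}

```text
time_s: 27.15
tcp_pos: [0.5526, 0.0391, 0.0684]
ee_rot: [[0.987, 0.0, 0.158], [-0.158, 0.0, 0.987], [0.0, -1.0, 0.0]]
wrist_force: [1.7, -2.8, 0.0]
gripper_width: 0.642
```

Emit:
{"api": "step_arm", "payload": {
  "moves": [
    [[0, 0, 0, 0, 0, 0.08, 0], [0, 0, 0, 0, 0, 0.16, 0], [0, 0, 0, 0, 0, 0.24, 0], [0, 0, 0, 0, 0, 0.32, 0], [0, 0, 0, 0, 0, 0.4, 0]]
  ]
}}

```text
time_s: 27.57
tcp_pos: [0.5529, 0.0419, 0.0684]
ee_rot: [[0.987, -0.001, 0.159], [-0.159, -0.002, 0.987], [-0.0, -1.0, -0.002]]
wrist_force: [2.7, -8.9, 1.0]
gripper_width: 0.639
```

The force rose from about 3 N to 9 N with the TCP lagging behind the command, so this is the rubber stop, at about 5–6 N net of friction. Holding for one call to confirm.

Emit:
{"api": "step_arm", "payload": {
  "moves": [
    [[0, 0, 0, 0, 0, 0, 0], [0, 0, 0, 0, 0, 0, 0], [0, 0, 0, 0, 0, 0, 0], [0, 0, 0, 0, 0, 0, 0], [0, 0, 0, 0, 0, 0, 0]]
  ]
}}

```text
time_s: 27.98
tcp_pos: [0.5529, 0.0419, 0.0684]
ee_rot: [[0.987, -0.001, 0.159], [-0.159, -0.001, 0.987], [-0.0, -1.0, -0.001]]
wrist_force: [2.6, -7.6, 1.1]
gripper_width: 0.642
```

```bash
python3 -c "
from h import *
ty()"
```

```text
t 27.98 x_tr -69.6 y_tr 67.1 mm Fy -7.1 Fx 3.7 w 0.642
```

Emit:
{"api": "step_arm", "payload": {
  "moves": [
    [[0, 0, 0, 0, 0, 0, 80], [0, 0, 0, 0, 0, 0, 100], [0, 0, 0, 0, 0, 0, 100], [0, 0, 0, 0, 0, 0, 100], [0, 0, 0, 0, 0, 0, 100]]
  ]
}}

```text
time_s: 28.4
tcp_pos: [0.5527, 0.0434, 0.0681]
ee_rot: [[0.987, -0.001, 0.158], [-0.158, 0.0, 0.987], [-0.001, -1.0, 0.0]]
wrist_force: [0.4, 0.1, -0.3]
gripper_width: 0.933
```

Emit:
{"api": "step_arm", "payload": {
  "moves": [
    [[0, 0, 0, 0, 0, 0, 100], [0, 0, 0, 0, 0, 0, 100], [0, 0, 0, 0, 0, 0, 100], [0, 0, 0, 0, -1, 0, 100], [0, 0, 0, 0, -3, 0, 100]]
  ]
}}

```text
time_s: 28.82
tcp_pos: [0.5512, 0.0425, 0.0968]
ee_rot: [[0.987, -0.006, 0.159], [-0.159, -0.001, 0.987], [-0.005, -1.0, -0.002]]
wrist_force: [0.8, 0.4, -0.4]
gripper_width: 0.997
```

Emit:
{"api": "step_arm", "payload": {
  "moves": [
    [[0, 0, 0, 0, -3, 0, 100], [0, 0, 0, 0, -6, 0, 100], [0, 0, 0, 0, -9, 0, 100], [0, 0, 0, -3, -11, 0, 100], [0, 0, 0, -6, -12, 0, 100]]
  ]
}}

```text
time_s: 29.23
tcp_pos: [0.4954, 0.0528, 0.2219]
ee_rot: [[0.987, 0.006, 0.16], [-0.16, 0.001, 0.987], [0.005, -1.0, 0.002]]
wrist_force: [0.5, 0.8, 0.2]
gripper_width: 1.0
```

Emit:
{"api": "step_arm", "payload": {
  "moves": [
    [[0, 0, 0, 0, 0, -4, 100], [0, 0, 0, 0, 0, -8, 100], [0, 0, 0, 0, 0, -12, 100], [0, 0, 0, 0, 0, -16, 100], [0, 0, 0, 0, 0, -18, 100]]
  ]
}}

```text
time_s: 29.65
tcp_pos: [0.4641, -0.128, 0.2195]
ee_rot: [[0.987, 0.001, 0.16], [-0.16, -0.0, 0.987], [0.001, -1.0, -0.0]]
wrist_force: [-0.1, 0.3, 0.0]
gripper_width: 0.996
```

```bash
python3 -c "
from h import *
from station import optics
for n in ('scene','top'):
    c=optics.capture(n)['image'][:,:,::-1]; cv2.imwrite(f'raw_{n}9.png',c)
    cv2.imwrite(f'pics/z{n}.png',cv2.resize(c,(800,600),interpolation=cv2.INTER_CUBIC))
"
```

```text
(no output)
```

View pics/zscene.png

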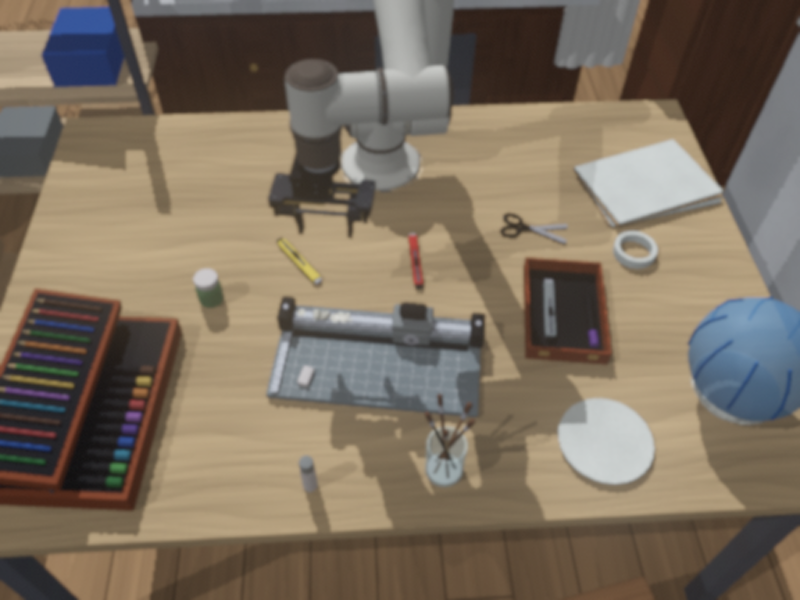

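View pics/ztop.png

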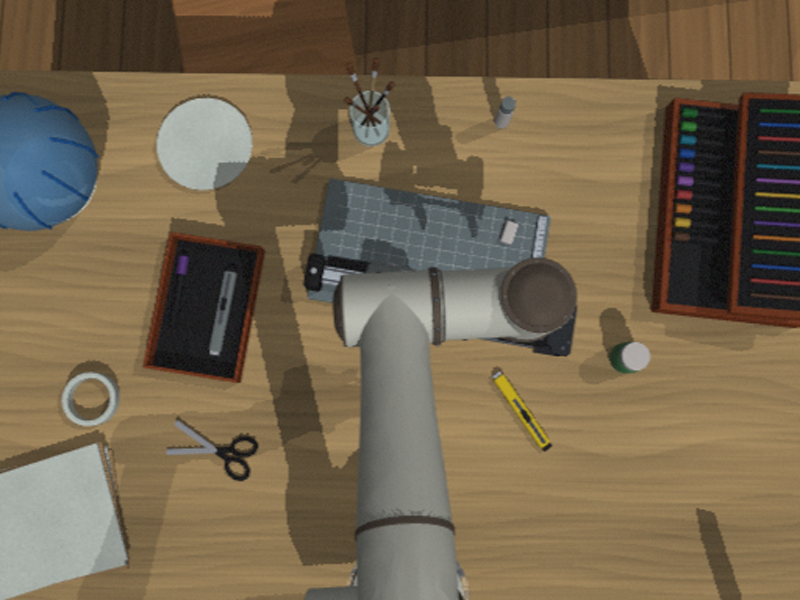

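The knife is in the tray at (222,310) in the top view, and the head is at (413,315) in the scene view. The bystanders and look-alikes are unmoved. I'll check the head's position after release and then hand in.

Emit:
{"api": "step_arm", "payload": {
  "moves": [
    [[0, 0, 0, 0, 0, 0, 100], [0, 0, 0, 0, 0, 0, 100], [0, 0, 0, 0, 0, 0, 100], [0, 0, 0, 0, 0, 0, 100], [0, 0, 0, 0, 0, 0, 100]]
  ]
}}

```text
time_s: 30.17
tcp_pos: [0.4655, -0.1245, 0.2184]
ee_rot: [[0.988, 0.0, 0.157], [-0.157, 0.0, 0.988], [0.0, -1.0, 0.0]]
wrist_force: [0.1, 0.4, -0.4]
gripper_width: 1.001
```

Run:
```python
from h import *
from station import optics,r
a=np.radians(-9.1); ey=np.array([-np.sin(a),np.cos(a)])
def gripc(img,box):
    x0,y0,x1,y1=box; g=cv2.cvtColor(img[y0:y1,x0:x1],cv2.COLOR_BGR2GRAY)
    m=(g<55).astype(np.uint8); n,l,st,c=cv2.connectedComponentsWithStats(m); i=1+np.argmax(st[1:,4]); return c[i]+[x0,y0],st[i]
for f,box in (("raw_scene0.png",(190,182,226,204)),("raw_scene9.png",(248,188,282,208))):
    c,s=gripc(cv2.imread(f),box); p=ray("scene",*c,.098); print(f,c.round(1),s,p.round(4),"y_tr",((p[:2]-[.611,-.0354])@ey).round(4))
c=optics.capture('scene')['image'][:,:,::-1]; print(gripc(c,(248,188,282,208))[0])
d0=cv2.imread("raw_top0.png"); d9=cv2.imread("raw_top9.png")
print(r.sense()["joint_velocities"],r.sense()["time_s"])
```

```text
raw_scene0.png [205.9 196.2] [10 13 12  3 25] [ 0.5435 -0.1406  0.098 ] y_tr -0.1145
raw_scene9.png [264.4 200.8] [10 11 13  5 53] [0.5712 0.043  0.098 ] y_tr 0.0711
[264.65384615 200.75      ]
[-0.37851324 -0.01651683 -0.14465057  0.08483373  0.04999942 -0.05627434] 30.2167
```

```bash
python3 -c "
from station import r
print(r.finish_job())"
```

```text
the job is handed in; nothing more can be done
None
```

The knife is in the tray and the cutting head is against its end stop. I handed the job in at about 30 s; no verdict was reported.

**What I did**
- **Knife:** I laid the dark craft knife flat in the tray, clear of the marker. Then I opened the jaws around it and withdrew.
- **Head:** I gripped the hand grip with the jaws along the rail and broke the head free at a last reading of about 8.5 N. I ran it along the rail, then eased it in 4 mm moves until the force rose from about 3 N to 7–9 N. That is about 4.5–6 N on the rubber, with the head about 67 mm along the rail, inside the 60–120 mm range. I let go and moved the arm away.

**Last checks**
- **Head:** The wrist force was near zero after release, and the head held its place in two later pictures.
- **Knife and bystanders:** The pictures show the knife in the tray. The eraser, marker, pot, scissors and the red and yellow look-alikes appear where they were.

**What failed or disagreed**
- **Missed grasps:** Two knife grasps closed on air, because the fingertips were about 27 mm higher than the measured TCP implied (the pictures suggested about 15 mm). The second one rested on top of the knife with 3 N and did not shift it. I found the right height by touch.
- **Head position:** A rough picture measurement puts the head at about 71 mm, against 67 mm from the arm. A 4 mm difference is too coarse to confirm the 2.5 mm requirement. I relied on the force reading, and I did not re-check contact after letting go.

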